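Photograph the serving boards and pile them up

ROBOT

A 6-joint arm with a two-finger parallel gripper is mounted at the origin on the work surface. World frame = base frame: x ahead of the robot, y to its left, z up, the work surface at z = 0. Lengths are in m, angles in rad, forces in N, time in s.
With the tool pointing down it reaches from about 0.3 to 0.775 m from the base axis. Payload 14.6 kg.
Tool frame: the origin (TCP) lies at the very end of the fingers, on their centre line; the grasp point (between the pads) lies 19 mm behind it; z points along the fingers, y is the direction in which the jaws open and shut (so a half turn about z gives the same grasp; the last joint's range is limited). The gripper opens to 94 mm and grips with 3 to 60 N. Pads are 16 mm wide; open, the fingers measure 119 mm over their backs; the gripper's body (75 mm by 177 mm) begins 78 mm behind the grasp point.
Start: joints at [1.212, 0.3, 1.521, -0, 1.321, -0.067], TCP at [0.158, 0.527, 0.205] pointing down, gripper open.
Joint ranges: [-3.03, 3.03], [-0.79, 2.21], [0.23, 2.52], [-1.04, 4.18], [0, 3.07], [-2.55, 2.55]. Speed limits (rad/s): [2.22, 2.22, 2.57, 3.14, 3.14, 3.14].

INTERFACE

Orientations are given as [roll, pitch, yaw] about the fixed x, y, z axes, in that order (R = Rz(yaw) Ry(pitch) Rx(roll)).
In Python, from station import ctrl, vision, ticket gives the robot as it stands.
- The arm moves only by the tool step_arm, never from a script. Its argument "steps" is a list of rows, each an object of numbers: "x", "y", "z": the shift along the tool's x, y, z in m; "ax", "ay", "az": the turn, a rotation vector about the tool's x, y, z in degrees; "claw": the finger opening in m, from 0 to 0.094. A call has 1 to 5 rows; each row shifts and turns the pose as measured when the row begins, along the tool's axes as they then stand; what a row does not reach is not made up. A row lasts 1/12 s, in which the tool goes at most 41.7 mm and 7.16 degrees, less where a joint would pass 70% of its speed; a pose out of reach is approached as far as the arm can. A call with a gripper value outside its range is refused whole. The fingers move at their own pace and stop on an object; "grip_force" is the grip in N (left out, the last holds). Time passes only in rows, so rows that do not move let the fingers close. It gives the time, the measured TCP pose, the force and the opening at its end, in the units of the state.
- ctrl.get_obs(): the state, without advancing time (a new reading comes with each control period).
- vision.camera(name): name is "scene" or "top" or "wrist"; returns (picture, depth): 384x512x3 uint8, red, green, blue; 384x512 float32, m along the optical axis (not along the pixel's ray), 0 where there is no reading.
- vision.camera_params(name): a dict with "fov_y" (degrees; the focal length in pixels is half the picture's height over the tangent of half this angle, whatever the lens; pixels are square), "cx", "cy" (the principal point, pixels), "origin" and "attitude" of the camera in the world; the wrist camera has in their place "mount" (4x4, takes a point from camera to tool coordinates, whose origin is the TCP and whose axes are the flange's). Camera axes: x right, y up, looking along -z (the intrinsics and any distortion apply to the point x, -y, -z); pixel columns grow to the right and rows downward; lengths in m; the calibration is good to about 2 mm. A picture is of the moment at which its call begins: read the wrist's pose just before it. camera_params takes no time and is no camera call.
- ticket.hand_in(): hands the job in, once; it reports no verdict.
The state is a dict: "time_s": time; "qpos": joint angles; "joint_vel": joint speeds; "tau": joint torques, N m; "ee_pos": TCP position; "eef_rot": TCP orientation; "force": force on the tool from outside, world axes, zero at the start; "moment": the same for the moment, N m; "grip_width": finger opening in m.
Only numpy, scipy, OpenCV 4.12 (cv2) and the standard library are available. Lean on these libraries where they do the work, as an engineer would, in place of code of your own. Each camera call takes 0.05 s, during which the arm holds its last target.

TASK

Photograph each wooden serving board on the counter for the shop catalogue, longest first: lay it squarely in the middle of the white photo sheet, lengthwise, press the button of the grey shutter release to its halfway stop and keep it there for about a second while the camera focuses, then press it fully down and let it come right up again; do not fire with no board on the sheet. After its picture move each board to the middle of the low white metal shelf, lengthwise, so that they end in one neat square pile, the longest at the bottom. Leave the jar and the salt pig where they stand.

Things in the scene. Friction and masses are not known exactly. Their poses are not given: they have to be found in the camera images.
- board_long: the longest wooden serving board, a flat plank 200 mm long (its x axis) x 56 mm wide x 18 mm thick, about 160 g, rounded edges, the same on both ends but for a small brass eyelet at +x. Origin at the centre of its underside, z up. There may be no such board in a run. Starts lying flat on the counter.
- board_mid: the middle wooden serving board, a flat plank 160 mm long (its x axis) x 56 mm wide x 18 mm thick, about 130 g, rounded edges, the same on both ends but for a small brass eyelet at +x. Origin at the centre of its underside, z up. There may be no such board in a run. Starts lying flat on the counter.
- board_short: the shortest wooden serving board, a flat plank 120 mm long (its x axis) x 56 mm wide x 18 mm thick, about 100 g, rounded edges, the same on both ends but for a small brass eyelet at +x. Origin at the centre of its underside, z up. There may be no such board in a run. Starts lying flat on the counter.
- sheet_mid (a point): centre of the top face of the white matte photo sheet, a panel 260 (its x axis) x 130 x 4 mm fixed to the counter, with four grey corner marks that frame the picture; z up, 4 mm over the counter. The black camera, fixed on a table tripod 240 mm high, stands on the counter about 290 mm from this point, off the corner of the sheet that is far from the robot and to its right (-y)
- button_top (a point): centre of the top of the black round shutter button, 32 mm in diameter, z up; it moves with the button. Up, it stands 50 mm over the counter, 16 mm over the top of the release's grey housing (76 x 110 x 34 mm, fixed, the button in its middle)
- button_first (a joint): first stage of the shutter button: metres pressed, 0 up to 0.005 at the halfway stop, against a spring of 1 N rising to 3.5 N. The button's top sinks by the sum of both stages
- button_second (a joint): second stage: metres pressed beyond the halfway stop, 0 to 0.005 (fully down, button 10 mm down in all). It does not yield below 11 N, and takes 15 N at the bottom. Both stages spring back when released
- shelf_mid (a point): centre of the deck of the low white metal shelf: a flat deck 280 (its x axis) x 160 mm without a rim, its top 80 mm over the counter, fixed on four legs; z up
- jar: olive-green ceramic jar with flip-top lid, 96 mm in diameter, 127 high, 0.6 kg; a steel milk pot, 92 high, stands farther out on the counter, beyond the work. A bystander: leave it where it stands. Origin at the centre of its underside.
- pig: glass salt pig, a round pot 100 mm in diameter, 93 high, 0.45 kg. A bystander: leave it where it stands. Origin at the centre of its underside.
Things that resemble listed ones, but are neither listed nor needed, are in the scene too. Leave any black or blue look-alike of the board_long alone.

How it is judged:
On the way, in this order (a step that is already met when the one before it is completed fails the run):
1. the long board lies on the photo sheet and the button is held at its halfway stop (its top 4 to 6.5 mm down) for half a second (horizontal distance between board_long and sheet_mid below 0.02 m and angle between the x axis of board_long and the x axis of sheet_mid, either way round below 0.15 rad and z of board_long in the frame of sheet_mid below 0.006 m and angle between board_long's own z axis and vertical below 0.1 rad and z of button_top in the frame of board_long between 0.0395 and 0.042 m), for 0.5 s.
2. with the long board still there the button is pressed fully down (its top over 9 mm down) (horizontal distance between board_long and sheet_mid below 0.02 m and angle between the x axis of board_long and the x axis of sheet_mid, either way round below 0.15 rad and z of board_long in the frame of sheet_mid below 0.006 m and angle between board_long's own z axis and vertical below 0.1 rad and z of button_top in the frame of board_long below 0.037 m), for 0.05 s.
3. the middle board lies on the photo sheet and the button is held at its halfway stop (its top 4 to 6.5 mm down) for half a second (horizontal distance between board_mid and sheet_mid below 0.02 m and angle between the x axis of board_mid and the x axis of sheet_mid, either way round below 0.15 rad and z of board_mid in the frame of sheet_mid below 0.006 m and angle between board_mid's own z axis and vertical below 0.1 rad and z of button_top in the frame of board_mid between 0.0395 and 0.042 m), for 0.5 s.
4. with the middle board still there the button is pressed fully down (its top over 9 mm down) (horizontal distance between board_mid and sheet_mid below 0.02 m and angle between the x axis of board_mid and the x axis of sheet_mid, either way round below 0.15 rad and z of board_mid in the frame of sheet_mid below 0.006 m and angle between board_mid's own z axis and vertical below 0.1 rad and z of button_top in the frame of board_mid below 0.037 m), for 0.05 s.
5. the short board lies on the photo sheet and the button is held at its halfway stop (its top 4 to 6.5 mm down) for half a second (horizontal distance between board_short and sheet_mid below 0.02 m and angle between the x axis of board_short and the x axis of sheet_mid, either way round below 0.15 rad and z of board_short in the frame of sheet_mid below 0.006 m and angle between board_short's own z axis and vertical below 0.1 rad and z of button_top in the frame of board_short between 0.0395 and 0.042 m), for 0.5 s.
6. with the short board still there the button is pressed fully down (its top over 9 mm down) (horizontal distance between board_short and sheet_mid below 0.02 m and angle between the x axis of board_short and the x axis of sheet_mid, either way round below 0.15 rad and z of board_short in the frame of sheet_mid below 0.006 m and angle between board_short's own z axis and vertical below 0.1 rad and z of button_top in the frame of board_short below 0.037 m), for 0.05 s.
At the end, for the whole second after the job is handed in: every board present lies flat, at rest and released on the shelf: centre within 30 mm of the deck's middle, length within 0.2 rad of the deck's; board centres within 8 mm of one another seen from above, lengths within 0.10 rad, longer under shorter; button up (horizontal distance between each of board_long, board_mid, board_short and shelf_mid below 0.03 m and angle between the x axis of each of board_long, board_mid, board_short and the x axis of shelf_mid, either way round below 0.2 rad and angle between each of board_long, board_mid, board_short's own z axis and vertical below 0.06 rad and z of board_long in the frame of shelf_mid between -0.004 and 0.042 m and linear speed of each of board_long, board_mid, board_short below 0.02 m/s and z of board_mid in the frame of shelf_mid between -0.004 and 0.042 m and z of board_short in the frame of shelf_mid between -0.004 and 0.042 m and horizontal distance between board_long and board_mid below 0.008 m and angle between the x axis of board_long and the x axis of board_mid, either way round below 0.1 rad and z of each of board_mid, board_short in the frame of board_long above 0.01 m and horizontal distance between each of board_mid, board_long and board_short below 0.008 m and angle between the x axis of each of board_mid, board_long and the x axis of board_short, either way round below 0.1 rad and z of board_short in the frame of board_mid above 0.01 m and value of joint each of button_first, button_second below 0.001 m); the robot touches nothing.
It fails at once if the shutter is fired with no board on the photo sheet (value of joint button_second above 0.003 m and horizontal distance between each of board_long, board_mid, board_short and sheet_mid above 0.08 m).
It fails at once if the jar is pushed or knocked over (distance of jar from where it was at the start of the episode above 0.03 m or angle between jar's own z axis and vertical above 0.4 rad).
It fails at once if the pig is pushed or knocked over (distance of pig from where it was at the start of the episode above 0.03 m or angle between pig's own z axis and vertical above 0.4 rad).
Of board_long, board_mid, board_short only 2 to 3 are there at a start; the rules pass over those that are not, and their reading is None.
At some moment in a run one of board_long, board_mid, board_short may be knocked a few centimetres aside while the robot is not near it.
It also fails if it takes over 210 s, if anything falls off the work surface, if the arm or the gripper's body presses on something with over 40 N, if the wrist force passes 120 N, or if a joint passes its speed limit or range.

## Working session

There is one attempt and no reset: what is moved stays moved. The work goes in short steps, Python scripts to look and compute and a tool call to move; the robot and the scene stay as the last step left them, time stands still between calls to the robot, and variables do not carry over. Pictures are saved under pics/ and viewed, and the job is handed in when it is done.

Besides the shell and the picture viewer there is one more tool, called after "Emit:" by a JSON object that holds its "api" and its "payload". step_arm: Moves the arm, as the interface text tells. Its arguments: {"type":"object","properties":{"steps":{"type":"array"},"grip_force":{"type":"number"}},"required":["steps"]}

```bash
ls; mkdir -p pics; cat > h.py <<'E'
import numpy as np, cv2
from station import ctrl, vision, ticket
from scipy.spatial.transform import Rotation as R
def T_of(o):
    T=np.eye(4);T[:3,:3]=R.from_euler('xyz',o['eef_rot']).as_matrix();T[:3,3]=o['ee_pos'];return T
E
python3 - <<'E'
from h import *
o=ctrl.get_obs()
for k,v in o.items(): print(k,np.round(v,4))
for n in ['scene','top','wrist']:
    print(n,vision.camera_params(n))
    p,d=vision.camera(n); cv2.imwrite(f'pics/{n}0.png',p[:,:,::-1]); np.savez(f'{n}0.npz',p=p,d=d)
E
```

```text
pics
time_s 0.0
qpos [ 1.2124  0.3005  1.5216 -0.      1.3207 -0.0666]
joint_vel [ 0.0002  0.0002 -0.0001  0.0001  0.001  -0.0005]
tau [ 8.00000e-04 -5.31795e+01 -3.52745e+01  7.09000e-02  2.43000e-02
 -1.00000e-04]
ee_pos [0.1581 0.5265 0.2049]
eef_rot [-3.1404 -0.      2.8498]
force [ 0.0179 -0.295  -0.2906]
moment [-0.0264 -0.0215 -0.023 ]
grip_width 0.0943
scene {'fov_y': 52.96674333474778, 'cx': 258.44640148027366, 'cy': 191.9126145129148, 'origin': array([0.91867085, 0.65047865, 1.26825372]), 'attitude': array([0.55511718, 0.00297828, 2.53111013])}
top {'fov_y': 43.53454620217929, 'cx': 260.5323723443636, 'cy': 182.5418848342334, 'origin': array([0.41039779, 0.02727381, 1.84593921]), 'attitude': array([ 0.05710342,  0.01086973, -1.57782845])}
wrist {'fov_y': 64.27362654046152, 'cx': 253.18662929895376, 'cy': 191.6341219659487, 'mount': array([[ 1.26066293e-03,  9.63927247e-01,  2.66162869e-01,
         7.75307144e-02],
       [ 9.99998718e-01, -9.52295123e-04, -1.28762548e-03,
        -1.26040915e-04],
       [-9.87711682e-04,  2.66164151e-01, -9.63927211e-01,
        -1.78809024e-01],
       [ 0.00000000e+00,  0.00000000e+00,  0.00000000e+00,
         1.00000000e+00]])}
```

View pics/scene0.png

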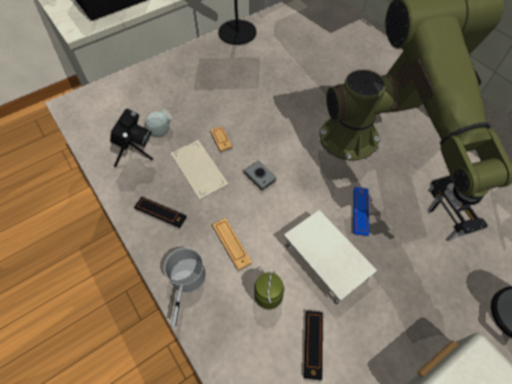

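View pics/top0.png

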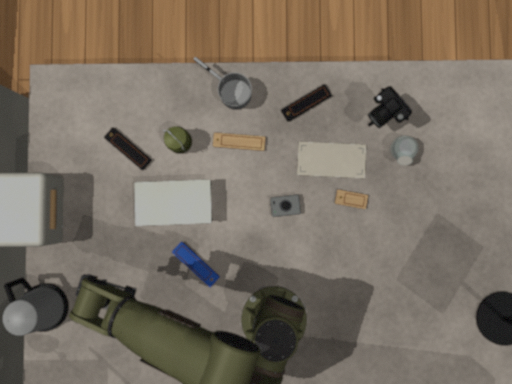

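```bash
cat >> h.py <<'E'
def cam_pose(name,o=None):
    c=vision.camera_params(name)
    T=np.eye(4)
    if name=='wrist': T=T_of(o)@c['mount']
    else:
        T[:3,:3]=R.from_euler('xyz',c['attitude']).as_matrix(); T[:3,3]=c['origin']
    return c,T
def pts(name,d,o=None):
    c,T=cam_pose(name,o); f=192/np.tan(np.radians(c['fov_y']/2))
    v,u=np.mgrid[0:384,0:512]
    P=np.stack([(u-c['cx'])/f*d,-(v-c['cy'])/f*d,-d],-1)
    return P@T[:3,:3].T+T[:3,3]
def plane(name,uv,z,o=None):
    c,T=cam_pose(name,o); f=192/np.tan(np.radians(c['fov_y']/2))
    uv=np.atleast_2d(uv).astype(float)
    r=np.stack([(uv[:,0]-c['cx'])/f,-(uv[:,1]-c['cy'])/f,-np.ones(len(uv))],-1)@T[:3,:3].T
    return T[:3,3]+r*((z-T[2,3])/r[:,2])[:,None]
def rect(name,mask,z,o=None):
    m=cv2.morphologyEx(mask.astype(np.uint8),cv2.MORPH_OPEN,np.ones((2,2)))
    cs,_=cv2.findContours(m,cv2.RETR_EXTERNAL,cv2.CHAIN_APPROX_NONE)
    out=[]
    for c in cs:
        if cv2.contourArea(c)<60: continue
        Q=plane(name,c[:,0,:],z,o)[:,:2]
        (x,y),(w,h),a=cv2.minAreaRect((Q*1000).astype(np.float32))
        if w<h: w,h,a=h,w,a+90
        a=(a+90)%180-90
        out.append((round(x/1000,4),round(y/1000,4),round(w),round(h),round(a,1),c[:,0].mean(0).round()))
    return out
E
python3 - <<'E'
from h import *
for n in ['top','scene']:
    z=np.load(n+'0.npz');p,d=z['p'],z['d']
    P=pts(n,d); hsv=cv2.cvtColor(p,cv2.COLOR_RGB2HSV)
    wood=(hsv[...,1]>90)&(hsv[...,0]>8)&(hsv[...,0]<25)&(hsv[...,2]>120)&(abs(P[...,2])<.2)&(P[...,0]<.85)
    print(n,'wood');[print(r) for r in rect(n,wood,.018)]
    for lab,uv in dict(top=dict(sheet=(331,160),btn=(286,205),shelf=(173,203),jar=(178,140),pig=(405,151),cnt=(300,250)),scene=dict(sheet=(200,168),btn=(260,174),shelf=(330,255),jar=(268,290),pig=(158,123),cnt=(300,200)))[n].items():
        print(lab,P[uv[1],uv[0]].round(3),hsv[uv[1],uv[0]])
    sh=(abs(P[...,2]-.08)<.012)&(hsv[...,1]<60)&(P[...,0]<.8); print('shelf');[print(r) for r in rect(n,sh,.08)]
    st=(abs(P[...,2]-.004)<.012)&(hsv[...,2]>185)&(P[...,0]<.85); print('sheet');[print(r) for r in rect(n,st,.004)]
    ho=(abs(P[...,2]-.034)<.01)&(hsv[...,1]<60)&(P[...,0]<.8); print('house');[print(r) for r in rect(n,ho,.034)]
E
python3 - <<'E'
import cv2
for n in ['top','scene']:
    p=cv2.imread(f'pics/{n}0.png')
    p=p[90:290,120:420] if n=='top' else p[100:300,100:400]
    cv2.imwrite(f'pics/{n}0z.png',cv2.resize(p,None,fx=2.6,fy=2.6,interpolation=cv2.INTER_CUBIC))
E
```

```text
top wood
(0.4468, -0.3008, 117, 52, 79.2, array([353., 200.]))
(0.6706, 0.1246, 194, 50, 85.0, array([240., 142.]))
sheet [ 0.6   -0.224  0.007] [ 21  35 167]
btn [ 0.429 -0.049  0.04 ] [165  15  34]
shelf [0.439 0.369 0.074] [ 42   7 176]
jar [0.666 0.343 0.121] [33 50 97]
pig [ 0.622 -0.483  0.094] [ 68   7 147]
cnt [ 0.257 -0.102 -0.004] [ 14  29 148]
shelf
(0.0613, 0.8139, 127, 43, 15.3, array([ 51., 307.]))
(0.438, 0.3666, 280, 160, -88.2, array([174., 204.]))
(0.6256, -0.4925, 100, 85, -0.5, array([406., 151.]))
sheet
house
(0.424, -0.0491, 109, 75, -84.1, array([287., 206.]))
scene wood
(0.6766, 0.1358, 200, 56, 84.9, array([233., 245.]))
(0.4535, -0.2863, 125, 56, 79.2, array([222., 139.]))
sheet [ 0.6   -0.22   0.006] [ 22  42 196]
btn [ 0.438 -0.033  0.051] [105  21  24]
shelf [0.445 0.379 0.075] [ 34  20 216]
jar [0.691 0.37  0.127] [ 39  23 144]
pig [ 0.646 -0.459  0.084] [ 72  17 154]
cnt [0.362 0.125 0.001] [ 17  34 171]
shelf
(0.4427, 0.3727, 279, 164, -88.2, array([330., 256.]))
(0.6332, -0.4719, 105, 79, -13.6, array([159., 120.]))
(-0.6579, 0.1919, 186, 34, 88.5, array([495.,  86.]))
(-0.6568, -0.5257, 133, 40, 86.9, array([378.,   6.]))
sheet
(0.6029, -0.2209, 254, 124, 86.7, array([200., 170.]))
house
(0.1001, 0.827, 107, 27, 46.7, array([504., 311.]))
(0.4302, -0.038, 113, 78, -85.0, array([260., 175.]))
(-0.6599, 0.2093, 148, 26, 89.6, array([494.,  96.]))
(-0.6583, -0.5688, 225, 33, -89.7, array([371.,  10.]))
(0.5419, -1.301, 789, 371, -35.3, array([109.,  15.]))
```

View pics/top0z.png

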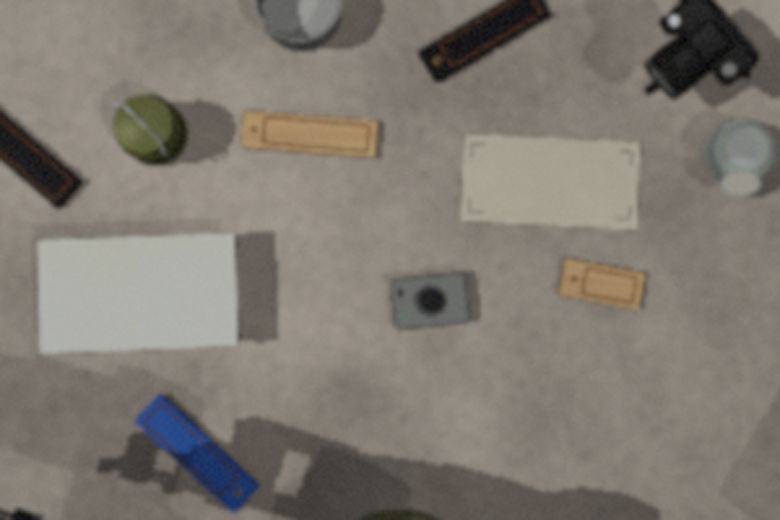

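```bash
cat >> h.py <<'E'
def plan(x,y,z,yaw,step=.038,rot=6.5,quiet=False):
    """yaw deg; prints rows from current pose, levelling the tool too"""
    o=ctrl.get_obs(); T=T_of(o); p=T[:3,3]; Rt=R.from_euler('xyz',[np.pi,0,np.radians(yaw)])
    R0=R.from_matrix(T[:3,:3]); rv=(R0.inv()*Rt).as_rotvec(); D=np.array([x,y,z])-p
    n=max(1,int(np.ceil(max(np.linalg.norm(D)/step,np.degrees(np.linalg.norm(rv))/rot))))
    print('t',round(o['time_s'],2),'pos',p.round(4),'yaw',round(np.degrees(o['eef_rot'][2]),2),'rp',np.degrees(o['eef_rot'][:2]).round(2),'F',np.round(o['force'],1),'w',round(o['grip_width'],4),'rows',n)
    for i in range(n):
        Ri=R0*R.from_rotvec(rv*i/n); s=Ri.inv().apply(D/n)
        print('{"x":%g,"y":%g,"z":%g,"az":%g}'%(*(s.round(4)),round(np.degrees(rv[2])/n,2)), 'ax/ay %.2f %.2f'%tuple(np.degrees(rv[:2])/n) if i==0 else '', flush=True)
E
python3 - <<'E'
from h import *
plan(.62,.08,.22,86)
E
```

```text
t 0.15 pos [0.1582 0.5266 0.205 ] yaw 163.28 rp [-179.95   -0.  ] F [-0.  -0.4  0.2] w 0.094 rows 17
{"x":-0.0336,"y":-0.0173,"z":-0.0009,"az":4.55} ax/ay -0.00 0.00
{"x":-0.0348,"y":-0.0146,"z":-0.0009,"az":4.55} 
{"x":-0.0359,"y":-0.0118,"z":-0.0009,"az":4.55} 
{"x":-0.0367,"y":-0.0089,"z":-0.0009,"az":4.55} 
{"x":-0.0373,"y":-0.006,"z":-0.0009,"az":4.55} 
{"x":-0.0377,"y":-0.003,"z":-0.0009,"az":4.55} 
{"x":-0.0378,"y":-0,"z":-0.0009,"az":4.55} 
{"x":-0.0377,"y":0.003,"z":-0.0009,"az":4.55} 
{"x":-0.0373,"y":0.0059,"z":-0.0009,"az":4.55} 
{"x":-0.0367,"y":0.0089,"z":-0.0009,"az":4.55} 
{"x":-0.0359,"y":0.0118,"z":-0.0009,"az":4.55} 
{"x":-0.0349,"y":0.0146,"z":-0.0009,"az":4.55} 
{"x":-0.0336,"y":0.0173,"z":-0.0009,"az":4.55} 
{"x":-0.0321,"y":0.0199,"z":-0.0009,"az":4.55} 
{"x":-0.0304,"y":0.0224,"z":-0.0009,"az":4.55} 
{"x":-0.0286,"y":0.0247,"z":-0.0009,"az":4.55} 
{"x":-0.0265,"y":0.0269,"z":-0.0009,"az":4.55}
```

Emit:
{"api": "step_arm", "payload": {"steps": [{"x": -0.034, "y": -0.017, "z": -0.001, "az": 4.5}, {"x": -0.035, "y": -0.015, "z": -0.001, "az": 4.5}, {"x": -0.036, "y": -0.012, "z": -0.001, "az": 4.5}, {"x": -0.037, "y": -0.009, "z": -0.001, "az": 4.5}, {"x": -0.037, "y": -0.006, "z": -0.001, "az": 4.5}]}}

```text
validation failed for argument at $.st...
```

Emit:
{"api": "step_arm", "payload": {"steps": [{"x": -0.038, "y": -0.003, "z": -0.001, "az": 4.5}, {"x": -0.038, "y": 0, "z": -0.001, "az": 4.5}, {"x": -0.038, "y": 0.003, "z": -0.001, "az": 4.5}, {"x": -0.037, "y": 0.006, "z": -0.001, "az": 4.5}, {"x": -0.037, "y": 0.009, "z": -0.001, "az": 4.5}]}}

```text
validation failed for argument at $.st...
```

Emit:
{"api": "step_arm", "payload": {"steps": [{"x": -0.036, "y": 0.012, "z": -0.001, "az": 4.5}, {"x": -0.035, "y": 0.015, "z": -0.001, "az": 4.5}, {"x": -0.034, "y": 0.017, "z": -0.001, "az": 4.5}, {"x": -0.032, "y": 0.02, "z": -0.001, "az": 4.5}, {"x": -0.03, "y": 0.022, "z": -0.001, "az": 4.5}]}}

```text
validation failed for argument at $.st...
```

```bash
python3 - <<'E'
from h import *
plan(.62,.08,.22,86)
E
```

```text
t 0.15 pos [0.1582 0.5266 0.205 ] yaw 163.28 rp [-179.95   -0.  ] F [-0.  -0.4  0.2] w 0.094 rows 17
{"x":-0.0336,"y":-0.0173,"z":-0.0009,"az":4.55} ax/ay -0.00 0.00
{"x":-0.0348,"y":-0.0146,"z":-0.0009,"az":4.55} 
{"x":-0.0359,"y":-0.0118,"z":-0.0009,"az":4.55} 
{"x":-0.0367,"y":-0.0089,"z":-0.0009,"az":4.55} 
{"x":-0.0373,"y":-0.006,"z":-0.0009,"az":4.55} 
{"x":-0.0377,"y":-0.003,"z":-0.0009,"az":4.55} 
{"x":-0.0378,"y":-0,"z":-0.0009,"az":4.55} 
{"x":-0.0377,"y":0.003,"z":-0.0009,"az":4.55} 
{"x":-0.0373,"y":0.0059,"z":-0.0009,"az":4.55} 
{"x":-0.0367,"y":0.0089,"z":-0.0009,"az":4.55} 
{"x":-0.0359,"y":0.0118,"z":-0.0009,"az":4.55} 
{"x":-0.0349,"y":0.0146,"z":-0.0009,"az":4.55} 
{"x":-0.0336,"y":0.0173,"z":-0.0009,"az":4.55} 
{"x":-0.0321,"y":0.0199,"z":-0.0009,"az":4.55} 
{"x":-0.0304,"y":0.0224,"z":-0.0009,"az":4.55} 
{"x":-0.0286,"y":0.0247,"z":-0.0009,"az":4.55} 
{"x":-0.0265,"y":0.0269,"z":-0.0009,"az":4.55}
```

Emit:
{"api": "step_arm", "payload": {"steps": [{"x": -0.034, "y": -0.017, "z": -0.001, "ax": 0, "ay": 0, "az": 4.5, "claw": 0.094}, {"x": -0.035, "y": -0.015, "z": -0.001, "ax": 0, "ay": 0, "az": 4.5, "claw": 0.094}]}}

```text
time_s: 0.32
ee_pos: [0.2105, 0.4753, 0.2058]
eef_rot: [-3.139, -0.001, 2.697]
force: [1.6, 0.3, 0.8]
grip_width: 0.0942
```

Emit:
{"api": "step_arm", "payload": {"steps": [{"x": -0.036, "y": -0.012, "z": -0.001, "ax": 0, "ay": 0, "az": 4.5, "claw": 0.094}, {"x": -0.037, "y": -0.009, "z": -0.001, "ax": 0, "ay": 0, "az": 4.5, "claw": 0.094}, {"x": -0.037, "y": -0.006, "z": -0.001, "ax": 0, "ay": 0, "az": 4.5, "claw": 0.094}, {"x": -0.038, "y": -0.003, "z": -0.001, "ax": 0, "ay": 0, "az": 4.5, "claw": 0.094}, {"x": -0.038, "y": 0, "z": -0.001, "ax": 0, "ay": 0, "az": 4.5, "claw": 0.094}]}}

```text
time_s: 0.73
ee_pos: [0.3505, 0.3368, 0.2101]
eef_rot: [-3.137, 0.001, 2.289]
force: [0.7, 0.5, 0.5]
grip_width: 0.0939
```

Emit:
{"api": "step_arm", "payload": {"steps": [{"x": -0.038, "y": 0.003, "z": -0.001, "ax": 0, "ay": 0, "az": 4.5, "claw": 0.094}, {"x": -0.037, "y": 0.006, "z": -0.001, "ax": 0, "ay": 0, "az": 4.5, "claw": 0.094}, {"x": -0.037, "y": 0.009, "z": -0.001, "ax": 0, "ay": 0, "az": 4.5, "claw": 0.094}, {"x": -0.036, "y": 0.012, "z": -0.001, "ax": 0, "ay": 0, "az": 4.5, "claw": 0.094}, {"x": -0.035, "y": 0.015, "z": -0.001, "ax": 0, "ay": 0, "az": 4.5, "claw": 0.094}]}}

```text
time_s: 1.15
ee_pos: [0.4907, 0.1953, 0.2153]
eef_rot: [-3.138, 0.002, 1.876]
force: [0.8, 0.0, -0.6]
grip_width: 0.0943
```

```bash
python3 - <<'E'
from h import *
plan(.62,.08,.22,86)
E
```

```text
t 1.15 pos [0.4907 0.1953 0.2153] yaw 107.46 rp [-1.7977e+02  1.2000e-01] F [ 0.8  0.  -0.6] w 0.0943 rows 5
{"x":-0.0298,"y":0.0177,"z":-0.001,"az":4.29} ax/ay -0.04 0.03
{"x":-0.0283,"y":0.0199,"z":-0.001,"az":4.29} 
{"x":-0.0268,"y":0.022,"z":-0.001,"az":4.29} 
{"x":-0.0251,"y":0.0239,"z":-0.001,"az":4.29} 
{"x":-0.0232,"y":0.0257,"z":-0.001,"az":4.29}
```

Emit:
{"api": "step_arm", "payload": {"steps": [{"x": -0.03, "y": 0.018, "z": -0.001, "ax": 0, "ay": 0, "az": 4.3, "claw": 0.094}, {"x": -0.028, "y": 0.02, "z": -0.001, "ax": 0, "ay": 0, "az": 4.3, "claw": 0.094}, {"x": -0.027, "y": 0.022, "z": -0.001, "ax": 0, "ay": 0, "az": 4.3, "claw": 0.094}, {"x": -0.025, "y": 0.024, "z": -0.001, "ax": 0, "ay": 0, "az": 4.3, "claw": 0.094}, {"x": -0.023, "y": 0.026, "z": -0.001, "ax": 0, "ay": 0, "az": 4.3, "claw": 0.094}]}}

```text
time_s: 1.57
ee_pos: [0.6249, 0.0704, 0.2195]
eef_rot: [-3.137, 0.004, 1.479]
force: [0.4, 0.4, 0.7]
grip_width: 0.0945
```

Emit:
{"api": "step_arm", "payload": {"steps": [{"x": 0, "y": 0, "z": 0, "ax": 0, "ay": 0, "az": 0, "claw": 0.094}, {"x": 0, "y": 0, "z": 0, "ax": 0, "ay": 0, "az": 0, "claw": 0.094}]}}

```text
time_s: 1.73
ee_pos: [0.628, 0.065, 0.2174]
eef_rot: [-3.135, 0.005, 1.468]
force: [-0.2, -0.5, -0.0]
grip_width: 0.094
```

```bash
cat >> h.py <<'E'
def look(tag):
    o=ctrl.get_obs(); p,d=vision.camera('wrist'); cv2.imwrite(f'pics/{tag}.png',p[:,:,::-1]); np.savez(f'{tag}.npz',p=p,d=d,T=T_of(o))
    return o,p,d,pts('wrist',d,o),cv2.cvtColor(p,cv2.COLOR_RGB2HSV)
def wood(hsv): return (hsv[...,1]>85)&(hsv[...,0]>8)&(hsv[...,0]<25)&(hsv[...,2]>100)
E
python3 - <<'E'
from h import *
o,p,d,P,hsv=look('w1')
print(o['ee_pos'],o['eef_rot'])
[print(r) for r in rect('wrist',wood(hsv)&(d>0),.018,o)]
print(P[200::60,60::100].round(3))
E
```

```text
[0.62795784 0.06499327 0.21735825] [-3.13527656  0.00472845  1.46818818]
(0.7429, -0.2766, 66, 12, -5.5, array([350., 378.]))
(0.5847, -0.2605, 61, 10, -5.5, array([247., 378.]))
(0.4632, -0.2489, 54, 17, -5.5, array([168., 379.]))
(0.9286, -0.2813, 116, 22, 5.1, array([472., 374.]))
(0.3021, -0.161, 42, 11, -88.9, array([ 52., 340.]))
(0.8919, -0.1869, 102, 20, -80.5, array([453., 323.]))
(0.6765, 0.1281, 197, 55, 85.1, array([289., 108.]))
[[[ 0.36   0.047 -0.001]
  [ 0.496  0.033 -0.002]
  [ 0.631  0.02  -0.001]
  [ 0.766  0.006 -0.001]
  [ 0.899 -0.007  0.001]]

 [[ 0.335 -0.042 -0.001]
  [ 0.582  0.073  0.258]
  [ 0.623 -0.07   0.   ]
  [ 0.678  0.07   0.269]
  [ 0.907 -0.098 -0.   ]]

 [[ 0.584  0.097  0.333]
  [ 0.609  0.095  0.332]
  [ 0.633  0.091  0.331]
  [ 0.658  0.089  0.332]
  [ 0.68   0.089  0.334]]

 [[ 0.582  0.082  0.335]
  [ 0.448 -0.252  0.016]
  [ 0.632  0.084  0.342]
  [ 0.654  0.083  0.342]
  [ 0.676  0.08   0.342]]]
```

View pics/w1.png

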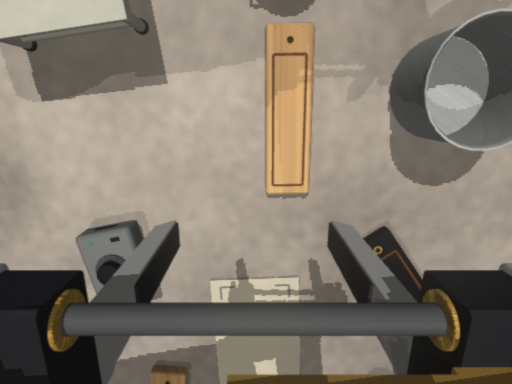

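```bash
python3 - <<'E'
from h import *
plan(.6765,.128,.05,85)
E
```

```text
t 1.78 pos [0.6277 0.065  0.2172] yaw 84.14 rp [-179.63    0.29] F [ 1.  -0.1 -0. ] w 0.0941 rows 5
{"x":0.0137,"y":0.0086,"z":0.0333,"az":-0.17} ax/ay -0.08 0.06
{"x":0.0136,"y":0.0086,"z":0.0334,"az":-0.17} 
{"x":0.0136,"y":0.0086,"z":0.0334,"az":-0.17} 
{"x":0.0135,"y":0.0086,"z":0.0334,"az":-0.17} 
{"x":0.0135,"y":0.0086,"z":0.0334,"az":-0.17}
```

Emit:
{"api": "step_arm", "payload": {"steps": [{"x": 0.017, "y": 0.011, "z": 0.03, "ax": 0, "ay": 0, "az": -0.2, "claw": 0.094}, {"x": 0.017, "y": 0.011, "z": 0.03, "ax": 0, "ay": 0, "az": -0.2, "claw": 0.094}, {"x": 0.017, "y": 0.011, "z": 0.035, "ax": 0, "ay": 0, "az": -0.2, "claw": 0.094}, {"x": 0.017, "y": 0.01, "z": 0.035, "ax": 0, "ay": 0, "az": -0.2, "claw": 0.094}, {"x": 0, "y": 0, "z": 0.03, "ax": 0, "ay": 0, "az": 0, "claw": 0.094}]}}

```text
time_s: 2.2
ee_pos: [0.6794, 0.1342, 0.0613]
eef_rot: [3.133, 0.002, 1.489]
force: [0.6, 0.7, 0.4]
grip_width: 0.0938
```

Emit:
{"api": "step_arm", "payload": {"steps": [{"x": 0, "y": 0, "z": 0, "ax": 0, "ay": 0, "az": 0, "claw": 0.094}, {"x": 0, "y": 0, "z": 0, "ax": 0, "ay": 0, "az": 0, "claw": 0.094}]}}

```text
time_s: 2.37
ee_pos: [0.6753, 0.1366, 0.0548]
eef_rot: [-3.14, 0.004, 1.494]
force: [-0.1, -0.5, 0.9]
grip_width: 0.0939
```

```bash
python3 - <<'E'
from h import *
plan(.6765,.128,.006,85)
o,p,d,P,hsv=look('w2')
[print(r) for r in rect('wrist',wood(hsv)&(d>0),.018,o)]
E
```

```text
t 2.37 pos [0.6753 0.1366 0.0548] yaw 85.59 rp [-179.92    0.23] F [-0.1 -0.5  0.9] w 0.0939 rows 2
{"x":-0.0041,"y":0.001,"z":0.0244,"az":0.3} ax/ay -0.04 0.12
{"x":-0.0042,"y":0.001,"z":0.0244,"az":0.3} 
(0.8065, -0.028, 37, 6, -4.3, array([416., 378.]))
(0.6911, -0.0184, 54, 8, -2.1, array([283., 378.]))
(0.8617, -0.0244, 40, 5, -4.3, array([480., 371.]))
(0.5055, 0.0598, 44, 5, 63.6, array([ 55., 317.]))
(0.833, 0.0291, 58, 10, -78.8, array([454., 323.]))
(0.6777, 0.1437, 168, 55, 85.0, array([256., 199.]))
```

View pics/w2.png

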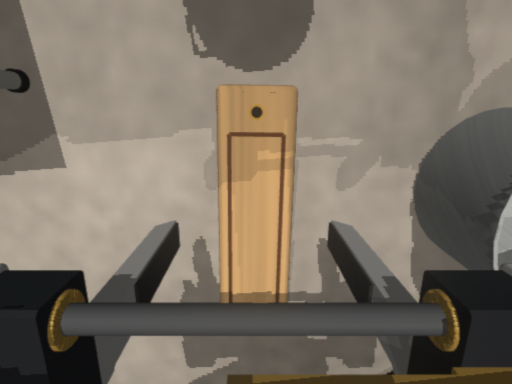

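Emit:
{"api": "step_arm", "payload": {"steps": [{"x": -0.008, "y": 0.001, "z": 0.018, "ax": 0, "ay": 0, "az": 0.5, "claw": 0.094}, {"x": 0, "y": 0, "z": 0.018, "ax": 0, "ay": 0, "az": 0, "claw": 0.094}, {"x": 0, "y": 0, "z": 0.009, "ax": 0, "ay": 0, "az": 0, "claw": 0.094}, {"x": 0, "y": 0, "z": 0, "ax": 0, "ay": 0, "az": 0, "claw": 0.094}]}}

```text
time_s: 2.75
ee_pos: [0.6784, 0.1284, 0.0196]
eef_rot: [3.131, 0.001, 1.486]
force: [0.3, -0.2, 0.7]
grip_width: 0.0943
```

Emit:
{"api": "step_arm", "payload": {"steps": [{"x": 0, "y": 0, "z": 0, "ax": 0, "ay": 0, "az": 0, "claw": 0.094}]}}

```text
time_s: 2.83
ee_pos: [0.679, 0.1285, 0.0216]
eef_rot: [3.129, 0.001, 1.486]
force: [0.5, 0.5, -0.4]
grip_width: 0.0937
```

Emit:
{"api": "step_arm", "payload": {"steps": [{"x": 0, "y": -0.002, "z": 0.014, "ax": 0, "ay": 0, "az": 0, "claw": 0.094}, {"x": 0, "y": 0, "z": 0.004, "ax": 0, "ay": 0, "az": 0, "claw": 0.094}]}}

```text
time_s: 3.0
ee_pos: [0.6788, 0.1288, 0.0068]
eef_rot: [3.124, -0.0, 1.486]
force: [-1.1, 0.1, -1.2]
grip_width: 0.094
```

```bash
python3 - <<'E'
from h import *
import time
for i in range(4):
    plan(.6763,.128,.006,85); vision.camera('wrist')
E
```

```text
t 3.0 pos [0.6788 0.1288 0.0068] yaw 85.14 rp [ 1.7896e+02 -1.0000e-02] F [-1.1  0.1 -1.2] w 0.094 rows 1
{"x":-0.0011,"y":-0.0024,"z":0.0007,"az":0.14} ax/ay 1.04 -0.01
t 3.05 pos [0.6793 0.1289 0.0071] yaw 85.14 rp [ 1.7892e+02 -2.0000e-02] F [-0.6  0.2  0.2] w 0.094 rows 1
{"x":-0.0011,"y":-0.0029,"z":0.0011,"az":0.14} ax/ay 1.08 -0.02
t 3.1 pos [0.6794 0.1289 0.0076] yaw 85.14 rp [ 1.7892e+02 -2.0000e-02] F [0.  0.2 0.3] w 0.0943 rows 1
{"x":-0.0011,"y":-0.0031,"z":0.0016,"az":0.14} ax/ay 1.08 -0.02
t 3.15 pos [0.6795 0.1289 0.0079] yaw 85.14 rp [ 1.7891e+02 -2.0000e-02] F [-0.3  0.4  0.7] w 0.0938 rows 1
{"x":-0.0012,"y":-0.0032,"z":0.0018,"az":0.14} ax/ay 1.09 -0.03
```

Emit:
{"api": "step_arm", "payload": {"steps": [{"x": -0.001, "y": -0.003, "z": 0.002, "ax": 1, "ay": 0, "az": 0.1, "claw": 0.094}, {"x": 0, "y": 0, "z": 0, "ax": 0, "ay": 0, "az": 0, "claw": 0.045}, {"x": 0, "y": 0, "z": 0, "ax": 0, "ay": 0, "az": 0, "claw": 0.045}, {"x": 0, "y": 0, "z": 0, "ax": 0, "ay": 0, "az": 0, "claw": 0.045}, {"x": 0, "y": 0, "z": 0, "ax": 0, "ay": 0, "az": 0, "claw": 0.045}], "grip_force": 25}}

```text
time_s: 3.62
ee_pos: [0.6767, 0.1281, 0.0067]
eef_rot: [3.141, -0.001, 1.484]
force: [0.3, -0.4, -0.0]
grip_width: 0.0707
```

Emit:
{"api": "step_arm", "payload": {"steps": [{"x": 0, "y": 0, "z": 0, "ax": 0, "ay": 0, "az": 0, "claw": 0.045}, {"x": 0, "y": 0, "z": 0, "ax": 0, "ay": 0, "az": 0, "claw": 0.045}]}}

```text
time_s: 3.78
ee_pos: [0.6767, 0.1282, 0.0067]
eef_rot: [3.141, -0.001, 1.484]
force: [0.2, 0.3, -0.5]
grip_width: 0.0574
```

Emit:
{"api": "step_arm", "payload": {"steps": [{"x": 0, "y": 0, "z": 0, "ax": 0, "ay": 0, "az": 0, "claw": 0.045}, {"x": 0, "y": 0, "z": 0, "ax": 0, "ay": 0, "az": 0, "claw": 0.045}]}}

```text
time_s: 3.95
ee_pos: [0.6767, 0.1282, 0.0067]
eef_rot: [3.141, -0.001, 1.484]
force: [-0.3, -1.0, -0.1]
grip_width: 0.0559
```

Emit:
{"api": "step_arm", "payload": {"steps": [{"x": 0, "y": 0, "z": -0.02, "ax": 0, "ay": 0, "az": 0, "claw": 0.045}, {"x": 0, "y": 0, "z": -0.03, "ax": 0, "ay": 0, "az": 0, "claw": 0.045}, {"x": 0, "y": 0, "z": -0.03, "ax": 0, "ay": 0, "az": 0, "claw": 0.045}, {"x": 0, "y": 0, "z": -0.03, "ax": 0, "ay": 0, "az": 0, "claw": 0.045}]}}

```text
time_s: 4.28
ee_pos: [0.6726, 0.1275, 0.1109]
eef_rot: [-3.127, 0.003, 1.484]
force: [-0.4, 0.0, -1.1]
grip_width: 0.0552
```

```bash
python3 - <<'E'
from h import *
o,p,d,P,hsv=look('w3')
[print(r) for r in rect('wrist',wood(hsv)&(d>0),o['ee_pos'][2]+.011,o)]
plan(.60,-.05,.12,86)
E
```

```text
(0.7036, 0.0229, 41, 7, -4.0, array([310., 378.]))
(0.6168, 0.0314, 52, 6, 2.7, array([185., 377.]))
(0.7942, 0.019, 40, 12, -4.1, array([446., 374.]))
(0.7585, 0.0258, 27, 3, -4.1, array([393., 370.]))
(0.6665, 0.0512, 35, 18, -4.1, array([254., 348.]))
(0.6661, 0.0454, 55, 29, -4.2, array([254., 360.]))
(0.5872, 0.0653, 21, 4, 85.7, array([133., 338.]))
(0.7453, 0.0616, 37, 5, -89.1, array([374., 328.]))
(0.6757, 0.1561, 142, 54, 85.1, array([253., 188.]))
t 4.33 pos [0.6751 0.1279 0.1184] yaw 85.03 rp [-1.7967e+02  4.0000e-02] F [0.7 0.4 4.5] w 0.0556 rows 6
{"x":-0.0306,"y":-0.0099,"z":-0.0002,"az":-0.16} ax/ay -0.06 0.01
{"x":-0.0306,"y":-0.01,"z":-0.0002,"az":-0.16} 
{"x":-0.0306,"y":-0.0101,"z":-0.0002,"az":-0.16} 
{"x":-0.0305,"y":-0.0102,"z":-0.0002,"az":-0.16} 
{"x":-0.0305,"y":-0.0102,"z":-0.0002,"az":-0.16} 
{"x":-0.0305,"y":-0.0103,"z":-0.0002,"az":-0.16}
```

View pics/w3.png

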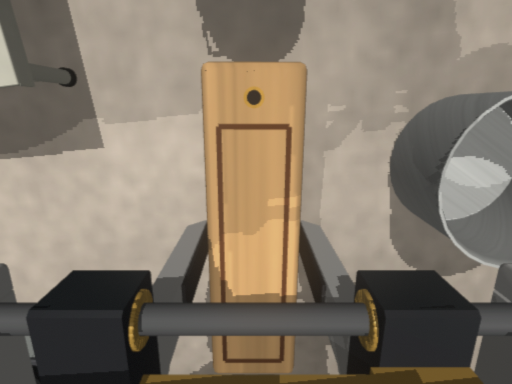

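```bash
python3 - <<'E'
from h import *
z=np.load('w1.npz');p,d,T=z['p'],z['d'],z['T']
o=dict(ee_pos=T[:3,3],eef_rot=R.from_matrix(T[:3,:3]).as_euler('xyz'))
P=pts('wrist',d,o);hsv=cv2.cvtColor(p,cv2.COLOR_RGB2HSV)
print('sheet corners',plane('wrist',[[210,280],[299,276]],.004,o).round(4))
print('housing px',P[245,110],P[270,108],plane('wrist',[[108,268]],.05,o))
print('shelf corner px',plane('wrist',[[127,0],[131,22]],.08,o).round(4))
s=np.load('scene0.npz')
print('scene btn', plane('scene',[[260,172]],.05), 'top btn',plane('top',[[286,205]],.05))
E
python3 - <<'E'
import cv2
p=cv2.imread('pics/scene0.png')[120:220,160:300]
cv2.imwrite('pics/s0b.png',cv2.resize(p,None,fx=5,fy=5,interpolation=cv2.INTER_CUBIC))
p=cv2.imread('pics/w1.png')[200:384,60:340]
cv2.imwrite('pics/w1b.png',cv2.resize(p,None,fx=2.8,fy=2.8,interpolation=cv2.INTER_CUBIC))
E
```

```text
sheet corners [[ 0.5478 -0.0924  0.004 ]
 [ 0.6764 -0.0985  0.004 ]]
housing px [ 0.43230168 -0.01113713  0.0334466 ] [ 0.43059388 -0.03846955  0.0489128 ] [[ 0.43188915 -0.03511792  0.05      ]]
shelf corner px [[0.5297 0.2474 0.08  ]
 [0.5295 0.2292 0.08  ]]
scene btn [[ 0.43202478 -0.04100489  0.05      ]] top btn [[ 0.42859011 -0.04831558  0.05      ]]
```

View pics/s0b.png

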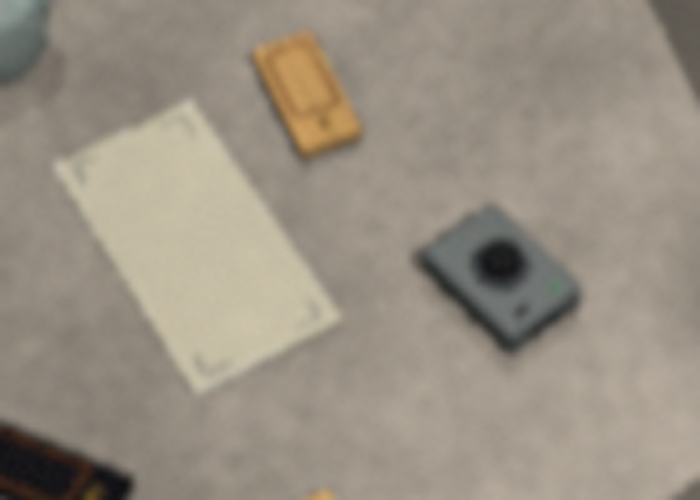

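View pics/w1b.png

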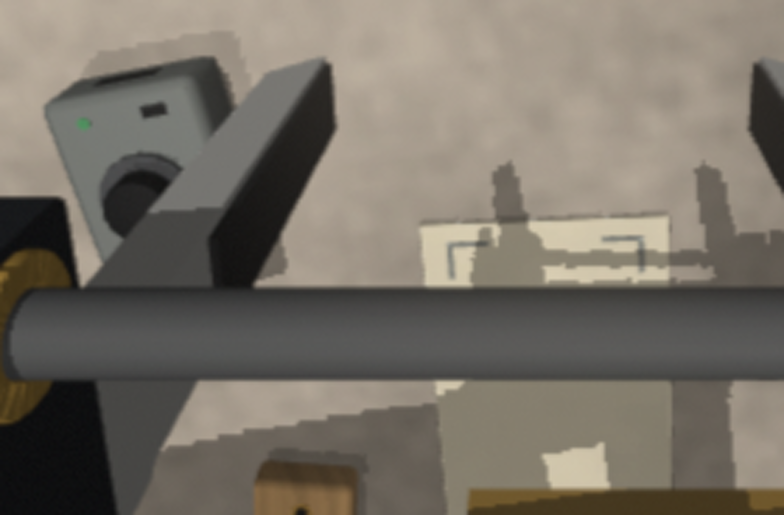

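```bash
python3 - <<'E'
from h import *
plan(.605,-.225,.08,87)
E
```

```text
t 4.33 pos [0.6751 0.1279 0.1184] yaw 85.03 rp [-1.7967e+02  4.0000e-02] F [0.7 0.4 4.5] w 0.0556 rows 10
{"x":-0.0358,"y":-0.0039,"z":0.0039,"az":-0.2} ax/ay -0.03 0.00
{"x":-0.0357,"y":-0.004,"z":0.0039,"az":-0.2} 
{"x":-0.0357,"y":-0.0042,"z":0.0039,"az":-0.2} 
{"x":-0.0357,"y":-0.0043,"z":0.0039,"az":-0.2} 
{"x":-0.0357,"y":-0.0044,"z":0.0039,"az":-0.2} 
{"x":-0.0357,"y":-0.0045,"z":0.0039,"az":-0.2} 
{"x":-0.0357,"y":-0.0047,"z":0.0039,"az":-0.2} 
{"x":-0.0357,"y":-0.0048,"z":0.0039,"az":-0.2} 
{"x":-0.0356,"y":-0.0049,"z":0.0039,"az":-0.2} 
{"x":-0.0356,"y":-0.005,"z":0.0038,"az":-0.2}
```

Emit:
{"api": "step_arm", "payload": {"steps": [{"x": -0.036, "y": -0.004, "z": 0.003, "ax": 0, "ay": 0, "az": -0.2, "claw": 0.045}, {"x": -0.036, "y": -0.004, "z": 0.003, "ax": 0, "ay": 0, "az": -0.2, "claw": 0.045}, {"x": -0.036, "y": -0.004, "z": 0.003, "ax": 0, "ay": 0, "az": -0.2, "claw": 0.045}, {"x": -0.036, "y": -0.004, "z": 0.003, "ax": 0, "ay": 0, "az": -0.2, "claw": 0.045}, {"x": -0.036, "y": -0.004, "z": 0.003, "ax": 0, "ay": 0, "az": -0.2, "claw": 0.045}]}}

```text
time_s: 4.75
ee_pos: [0.642, -0.0484, 0.1071]
eef_rot: [3.138, -0.001, 1.513]
force: [0.7, 0.1, -1.5]
grip_width: 0.0558
```

Emit:
{"api": "step_arm", "payload": {"steps": [{"x": -0.036, "y": -0.005, "z": 0.003, "ax": 0, "ay": 0, "az": -0.2, "claw": 0.045}, {"x": -0.036, "y": -0.005, "z": 0.003, "ax": 0, "ay": 0, "az": -0.2, "claw": 0.045}, {"x": -0.036, "y": -0.005, "z": 0.003, "ax": 0, "ay": 0, "az": -0.2, "claw": 0.045}, {"x": -0.03, "y": -0.005, "z": 0.003, "ax": 0, "ay": 0, "az": -0.2, "claw": 0.045}, {"x": -0.02, "y": 0, "z": 0, "ax": 0, "ay": 0, "az": 0, "claw": 0.045}]}}

```text
time_s: 5.17
ee_pos: [0.6097, -0.2151, 0.0929]
eef_rot: [3.14, -0.001, 1.526]
force: [0.2, 0.0, -0.9]
grip_width: 0.0557
```

```bash
python3 - <<'E'
from h import *
o,p,d,P,hsv=look('w4')
plan(.605,-.225,.05,87)
E
```

```text
t 5.22 pos [ 0.6097 -0.2181  0.0931] yaw 87.29 rp [ 1.7985e+02 -2.0000e-02] F [ 0.1 -3.  -0.8] w 0.0556 rows 2
{"x":-0.0035,"y":-0.0022,"z":0.0216,"az":0.14} ax/ay 0.08 -0.01
{"x":-0.0036,"y":-0.0022,"z":0.0216,"az":0.14}
```

View pics/w4.png

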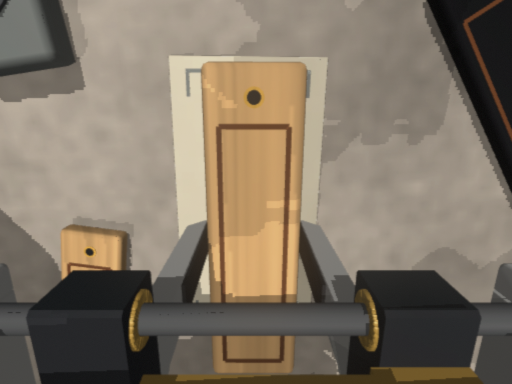

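```bash
python3 - <<'E'
from h import *
z=np.load('w4.npz');T=z['T']
o=dict(ee_pos=T[:3,3],eef_rot=R.from_matrix(T[:3,:3]).as_euler('xyz'))
c=plane('wrist',[[169,56],[327,58],[178,205],[318,200]],.004,o)[:,:2];print(c.round(4))
m=(c[0]+c[1])/2; e=c[1]-c[0]; print(np.linalg.norm(e),np.degrees(np.arctan2(e[1],e[0]))+90)
for a,b in((0,2),(1,3)):
    v=c[a]-c[b];print('side',np.degrees(np.arctan2(v[1],v[0])))
a=np.radians(np.degrees(np.arctan2(e[1],e[0]))+90); print('centre',m-.13*np.array([np.cos(a),np.sin(a)]))
E
```

```text
[[ 0.5469 -0.0946]
 [ 0.6748 -0.1017]
 [ 0.5405 -0.221 ]
 [ 0.669  -0.2219]]
0.12808807439815292 86.84836813618625
side 87.07861373544127
side 87.22228189488308
centre [ 0.60371317 -0.22793421]
```

Sheet centre (0.604, -0.227), 87°. Lower there.

Emit:
{"api": "step_arm", "payload": {"steps": [{"x": -0.009, "y": -0.005, "z": 0.025, "ax": 0, "ay": 0, "az": 0.2, "claw": 0.045}, {"x": 0, "y": 0, "z": 0.025, "ax": 0, "ay": 0, "az": 0, "claw": 0.045}, {"x": 0, "y": 0, "z": 0.01, "ax": 0, "ay": 0, "az": 0, "claw": 0.045}, {"x": 0, "y": 0, "z": 0, "ax": 0, "ay": 0, "az": 0, "claw": 0.045}]}}

```text
time_s: 5.55
ee_pos: [0.6041, -0.2302, 0.0316]
eef_rot: [3.136, 0.001, 1.516]
force: [-1.1, 0.2, -2.4]
grip_width: 0.0557
```

```bash
python3 - <<'E'
from h import *
plan(.604,-.227,.012,87)
E
```

```text
t 5.55 pos [ 0.6041 -0.2302  0.0316] yaw 86.84 rp [1.7971e+02 3.0000e-02] F [-1.1  0.2 -2.4] w 0.0557 rows 1
{"x":0.0032,"y":-0.0004,"z":0.0196,"az":-0.16} ax/ay 0.29 0.03
```

Emit:
{"api": "step_arm", "payload": {"steps": [{"x": 0.003, "y": 0, "z": 0.014, "ax": 0.3, "ay": 0, "az": -0.2, "claw": 0.045}, {"x": 0, "y": 0, "z": 0.005, "ax": 0, "ay": 0, "az": 0, "claw": 0.045}, {"x": 0, "y": 0, "z": 0.002, "ax": 0, "ay": 0, "az": 0, "claw": 0.045}]}}

```text
time_s: 5.8
ee_pos: [0.6056, -0.226, 0.0108]
eef_rot: [3.14, 0.001, 1.521]
force: [0.7, -0.4, -1.2]
grip_width: 0.0557
```

```bash
python3 - <<'E'
from h import *
plan(.604,-.227,.012,87)
E
```

```text
t 5.8 pos [ 0.6056 -0.226   0.0108] yaw 87.14 rp [1.7993e+02 7.0000e-02] F [ 0.7 -0.4 -1.2] w 0.0557 rows 1
{"x":-0.0011,"y":-0.0016,"z":-0.0012,"az":0.14} ax/ay 0.07 0.07
```

Emit:
{"api": "step_arm", "payload": {"steps": [{"x": 0, "y": 0, "z": 0, "ax": 0, "ay": 0, "az": 0, "claw": 0.094}, {"x": 0, "y": 0, "z": 0, "ax": 0, "ay": 0, "az": 0, "claw": 0.094}, {"x": 0, "y": 0, "z": 0, "ax": 0, "ay": 0, "az": 0, "claw": 0.094}, {"x": 0, "y": 0, "z": 0, "ax": 0, "ay": 0, "az": 0, "claw": 0.094}, {"x": 0, "y": 0, "z": 0, "ax": 0, "ay": 0, "az": 0, "claw": 0.094}]}}

```text
time_s: 6.22
ee_pos: [0.6075, -0.2254, 0.0135]
eef_rot: [3.137, 0.003, 1.523]
force: [1.2, 0.4, -0.1]
grip_width: 0.0853
```

Emit:
{"api": "step_arm", "payload": {"steps": [{"x": 0, "y": 0, "z": -0.02, "ax": 0, "ay": 0, "az": 0, "claw": 0.094}, {"x": 0, "y": 0, "z": -0.04, "ax": 0, "ay": 0, "az": 0, "claw": 0.094}, {"x": 0, "y": 0, "z": -0.04, "ax": 0, "ay": 0, "az": 0, "claw": 0.094}, {"x": 0, "y": 0, "z": -0.04, "ax": 0, "ay": 0, "az": 0, "claw": 0.094}, {"x": 0, "y": 0, "z": -0.02, "ax": 0, "ay": 0, "az": 0, "claw": 0.094}]}}

```text
time_s: 6.63
ee_pos: [0.6043, -0.2241, 0.175]
eef_rot: [-3.137, -0.001, 1.522]
force: [-1.0, 0.4, 1.2]
grip_width: 0.0941
```

```bash
python3 - <<'E'
from h import *
plan(.45,-.12,.17,85)
E
```

```text
t 6.63 pos [ 0.6043 -0.2241  0.175 ] yaw 87.22 rp [-1.7976e+02 -5.0000e-02] F [-1.   0.4  1.2] w 0.0941 rows 5
{"x":0.0193,"y":-0.0318,"z":0.0012,"az":0.44} ax/ay -0.05 -0.01
{"x":0.0191,"y":-0.032,"z":0.0011,"az":0.44} 
{"x":0.0188,"y":-0.0321,"z":0.0011,"az":0.44} 
{"x":0.0186,"y":-0.0323,"z":0.0011,"az":0.44} 
{"x":0.0183,"y":-0.0324,"z":0.001,"az":0.44}
```

Emit:
{"api": "step_arm", "payload": {"steps": [{"x": 0.019, "y": -0.032, "z": 0.001, "ax": 0, "ay": 0, "az": 0.4, "claw": 0}, {"x": 0.019, "y": -0.032, "z": 0.001, "ax": 0, "ay": 0, "az": 0.4, "claw": 0}, {"x": 0.019, "y": -0.032, "z": 0.001, "ax": 0, "ay": 0, "az": 0.4, "claw": 0}, {"x": 0.019, "y": -0.032, "z": 0.001, "ax": 0, "ay": 0, "az": 0.4, "claw": 0}, {"x": 0.018, "y": -0.032, "z": 0.001, "ax": 0, "ay": 0, "az": 0.4, "claw": 0}]}}

```text
time_s: 7.05
ee_pos: [0.4512, -0.1211, 0.1769]
eef_rot: [3.128, 0.005, 1.483]
force: [0.3, 0.5, 0.7]
grip_width: 0.0647
```

Emit:
{"api": "step_arm", "payload": {"steps": [{"x": 0, "y": 0, "z": 0, "ax": 0, "ay": 0, "az": 0, "claw": 0}]}}

```text
time_s: 7.13
ee_pos: [0.4469, -0.1184, 0.1765]
eef_rot: [3.13, 0.004, 1.484]
force: [-1.0, -0.1, 0.2]
grip_width: 0.0574
```

```bash
python3 - <<'E'
from h import *
o,p,d,P,hsv=look('w5')
[print(r) for r in rect('wrist',wood(hsv)&(d>0),.018,o)]
plan(.431,-.036,.1,85)
E
```

```text
(0.4338, -0.4015, 50, 10, -5.7, array([259., 377.]))
(0.7225, -0.4249, 39, 21, -5.6, array([468., 374.]))
(0.6171, -0.4085, 127, 16, 3.8, array([392., 373.]))
(0.4454, -0.3394, 35, 10, -5.5, array([265., 340.]))
(0.4435, -0.3457, 56, 22, -5.5, array([265., 345.]))
(0.2666, -0.3254, 29, 7, 89.1, array([129., 342.]))
(0.5934, -0.326, 92, 12, -84.6, array([377., 322.]))
(0.4597, -0.2586, 55, 53, -9.5, array([270., 289.]))
(0.6074, -0.1885, 128, 59, 87.1, array([392., 221.]))
t 7.18 pos [ 0.4493 -0.1198  0.1775] yaw 85.02 rp [179.19   0.28] F [ 1.5 -0.3  1.2] w 0.0535 rows 4
{"x":0.0206,"y":-0.0067,"z":0.0192,"az":0.01} ax/ay 0.20 0.07
{"x":0.0205,"y":-0.0066,"z":0.0192,"az":0.01} 
{"x":0.0205,"y":-0.0065,"z":0.0193,"az":0.01} 
{"x":0.0205,"y":-0.0065,"z":0.0193,"az":0.01}
```

View pics/w5.png

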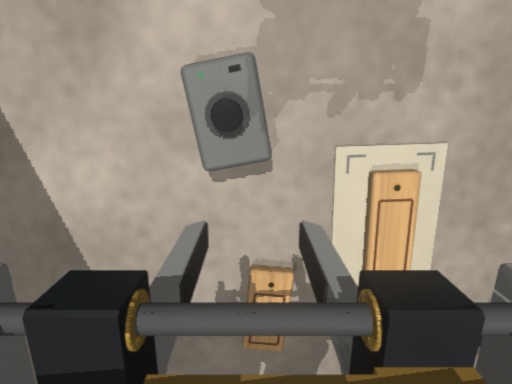

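```bash
python3 - <<'E'
from h import *
z=np.load('w5.npz');T=z['T'];p=z['p']
o=dict(ee_pos=T[:3,3],eef_rot=R.from_matrix(T[:3,:3]).as_euler('xyz'))
P=pts('wrist',z['d'],o)
print('btn',plane('wrist',[[227,114]],.05,o).round(4),P[114,227].round(4))
c=plane('wrist',[[250,268],[294,268]],.018,o)[:,:2];print('short end',c.round(4),c.mean(0))
print('long end',plane('wrist',[[373,171],[418,171]],.022,o).round(4))
g=cv2.cvtColor(p,cv2.COLOR_RGB2GRAY)
q=cv2.resize(p[40:180,170:290],None,fx=5,fy=5,interpolation=cv2.INTER_CUBIC);cv2.imwrite('pics/w5b.png',q[:,:,::-1])
plan(.431,-.036,.1,85)
E
```

```text
btn [[ 0.4292 -0.0458  0.05  ]] [ 0.4292 -0.0458  0.0497]
short end [[ 0.4351 -0.2315]
 [ 0.4891 -0.2365]] [ 0.46207742 -0.23396931]
long end [[ 0.5826 -0.1216  0.022 ]
 [ 0.633  -0.1261  0.022 ]]
t 7.18 pos [ 0.4493 -0.1198  0.1775] yaw 85.02 rp [179.19   0.28] F [ 1.5 -0.3  1.2] w 0.0535 rows 4
{"x":0.0206,"y":-0.0067,"z":0.0192,"az":0.01} ax/ay 0.20 0.07
{"x":0.0205,"y":-0.0066,"z":0.0192,"az":0.01} 
{"x":0.0205,"y":-0.0065,"z":0.0193,"az":0.01} 
{"x":0.0205,"y":-0.0065,"z":0.0193,"az":0.01}
```

View pics/w5b.png

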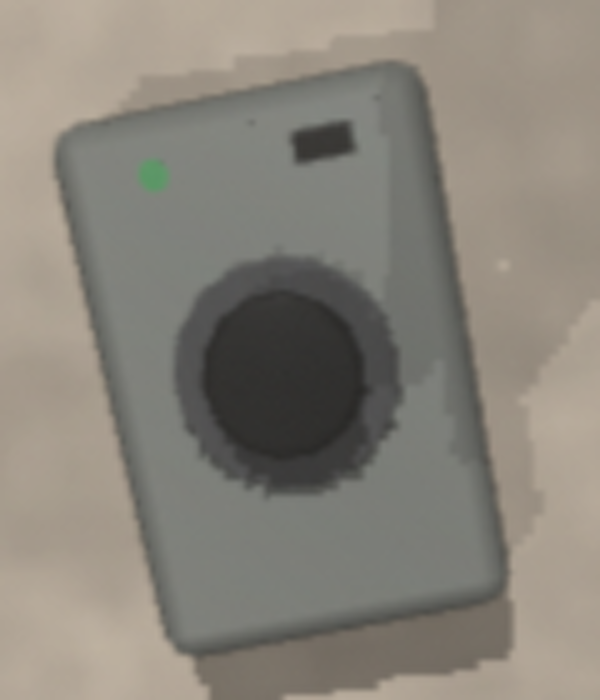

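Emit:
{"api": "step_arm", "payload": {"steps": [{"x": 0.022, "y": -0.006, "z": 0.018, "ax": 0.2, "ay": 0, "az": 0, "claw": 0}, {"x": 0.021, "y": -0.006, "z": 0.022, "ax": 0.2, "ay": 0, "az": 0, "claw": 0}, {"x": 0.02, "y": -0.006, "z": 0.022, "ax": 0.2, "ay": 0, "az": 0, "claw": 0}, {"x": 0.01, "y": -0.003, "z": 0.02, "ax": 0.2, "ay": 0, "az": 0, "claw": 0}, {"x": 0, "y": 0, "z": 0, "ax": 0, "ay": 0, "az": 0, "claw": 0}]}}

```text
time_s: 7.6
ee_pos: [0.4401, -0.0457, 0.0962]
eef_rot: [3.13, 0.007, 1.482]
force: [-0.6, 0.2, -0.5]
grip_width: 0.0201
```

Emit:
{"api": "step_arm", "payload": {"steps": [{"x": 0, "y": 0, "z": 0, "ax": 0, "ay": 0, "az": 0, "claw": 0}, {"x": 0, "y": 0, "z": 0, "ax": 0, "ay": 0, "az": 0, "claw": 0}, {"x": 0, "y": 0, "z": 0, "ax": 0, "ay": 0, "az": 0, "claw": 0}]}}

```text
time_s: 7.85
ee_pos: [0.4427, -0.0473, 0.0984]
eef_rot: [3.128, 0.008, 1.482]
force: [0.2, -0.1, -0.3]
grip_width: 0.0015
```

```bash
python3 - <<'E'
from h import *
plan(.429,-.0465,.056,85)
o,p,d,P,hsv=look('w6')
plan(.429,-.0465,.056,85)
E
```

```text
t 7.85 pos [ 0.4427 -0.0473  0.0984] yaw 84.91 rp [179.23   0.45] F [ 0.2 -0.1 -0.3] w 0.0015 rows 2
{"x":-0.0001,"y":-0.0071,"z":0.0211,"az":-0.04} ax/ay 0.38 0.23
{"x":-0.0001,"y":-0.007,"z":0.0211,"az":-0.04} 
t 7.9 pos [ 0.4428 -0.0474  0.0985] yaw 84.89 rp [179.21   0.45] F [-0.   0.4  0.3] w 0.0006 rows 2
{"x":-0,"y":-0.0072,"z":0.0212,"az":-0.05} ax/ay 0.40 0.23
{"x":-0.0001,"y":-0.007,"z":0.0212,"az":-0.05}
```

View pics/w6.png

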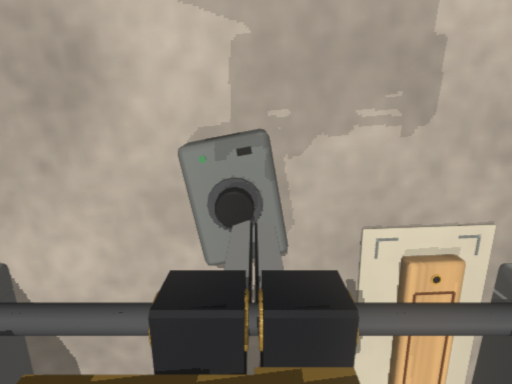

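```bash
python3 - <<'E'
from h import *
z=np.load('w6.npz');T=z['T']
o=dict(ee_pos=T[:3,3],eef_rot=R.from_matrix(T[:3,:3]).as_euler('xyz'))
print('btn',plane('wrist',[[235,206]],.05,o).round(4))
E
```

```text
btn [[ 0.4294 -0.0432  0.05  ]]
```

Emit:
{"api": "step_arm", "payload": {"steps": [{"x": 0, "y": -0.012, "z": 0.01, "ax": 0.4, "ay": 0.4, "az": 0, "claw": 0}, {"x": 0, "y": -0.003, "z": 0.016, "ax": 0.3, "ay": 0, "az": 0, "claw": 0}, {"x": 0, "y": 0, "z": 0.008, "ax": 0, "ay": 0, "az": 0, "claw": 0}, {"x": 0, "y": 0, "z": 0, "ax": 0, "ay": 0, "az": 0, "claw": 0}]}}

```text
time_s: 8.23
ee_pos: [0.4308, -0.0488, 0.0671]
eef_rot: [3.132, 0.002, 1.479]
force: [-0.4, -0.3, 0.5]
grip_width: 0.0005
```

```bash
python3 - <<'E'
from h import *
plan(.429,-.0465,.05,85)
E
```

```text
t 8.23 pos [ 0.4308 -0.0488  0.0671] yaw 84.73 rp [1.7947e+02 9.0000e-02] F [-0.4 -0.3  0.5] w 0.0005 rows 1
{"x":0.0021,"y":-0.0022,"z":0.0171,"az":-0.26} ax/ay 0.53 0.09
```

Emit:
{"api": "step_arm", "payload": {"steps": [{"x": 0.004, "y": -0.002, "z": 0.01, "ax": 0.5, "ay": 0, "az": -0.2, "claw": 0}, {"x": 0, "y": 0, "z": 0.003, "ax": 0, "ay": 0, "az": 0, "claw": 0}, {"x": 0, "y": 0, "z": 0, "ax": 0, "ay": 0, "az": 0, "claw": 0}, {"x": 0, "y": 0, "z": 0, "ax": 0, "ay": 0, "az": 0, "claw": 0}]}}

```text
time_s: 8.57
ee_pos: [0.4308, -0.045, 0.0546]
eef_rot: [3.139, 0.002, 1.482]
force: [-0.5, 0.4, 1.3]
grip_width: 0.0005
```

```bash
python3 - <<'E'
from h import *
plan(.429,-.045,.05,85)
E
```

```text
t 8.57 pos [ 0.4308 -0.045   0.0546] yaw 84.91 rp [1.7988e+02 1.1000e-01] F [-0.5  0.4  1.3] w 0.0005 rows 1
{"x":-0.0001,"y":-0.0018,"z":0.0046,"az":-0.09} ax/ay 0.12 0.11
```

Emit:
{"api": "step_arm", "payload": {"steps": [{"x": 0, "y": -0.001, "z": 0.004, "ax": 0, "ay": 0, "az": 0, "claw": 0}, {"x": 0, "y": 0, "z": 0.003, "ax": 0, "ay": 0, "az": 0, "claw": 0}]}}

```text
time_s: 8.73
ee_pos: [0.4305, -0.045, 0.0481]
eef_rot: [3.138, 0.002, 1.482]
force: [-1.9, 0.5, 1.0]
grip_width: 0.0
```

Emit:
{"api": "step_arm", "payload": {"steps": [{"x": 0, "y": 0, "z": 0.001, "ax": 0, "ay": 0, "az": 0, "claw": 0}]}}

```text
time_s: 8.82
ee_pos: [0.4305, -0.045, 0.0469]
eef_rot: [3.138, 0.002, 1.482]
force: [-0.0, 0.7, 2.6]
grip_width: 0.0003
```

Emit:
{"api": "step_arm", "payload": {"steps": [{"x": 0, "y": 0, "z": 0.001, "ax": 0, "ay": 0, "az": 0, "claw": 0}]}}

```text
time_s: 8.9
ee_pos: [0.4305, -0.045, 0.0458]
eef_rot: [3.138, 0.002, 1.482]
force: [-0.5, 0.0, 3.2]
grip_width: 0.0004
```

Emit:
{"api": "step_arm", "payload": {"steps": [{"x": 0, "y": 0, "z": 0.001, "ax": 0, "ay": 0, "az": 0, "claw": 0}]}}

```text
time_s: 8.98
ee_pos: [0.4306, -0.045, 0.045]
eef_rot: [3.137, 0.002, 1.482]
force: [-3.2, 0.9, 10.9]
grip_width: 0.0004
```

Emit:
{"api": "step_arm", "payload": {"steps": [{"x": 0, "y": 0, "z": 0, "ax": 0, "ay": 0, "az": 0, "claw": 0}]}}

```text
time_s: 9.07
ee_pos: [0.4306, -0.045, 0.0451]
eef_rot: [3.137, 0.002, 1.482]
force: [-4.4, 0.4, 8.2]
grip_width: 0.0002
```

Emit:
{"api": "step_arm", "payload": {"steps": [{"x": 0, "y": 0, "z": 0, "ax": 0, "ay": 0, "az": 0, "claw": 0}]}}

```text
time_s: 9.15
ee_pos: [0.4305, -0.045, 0.0453]
eef_rot: [3.138, 0.002, 1.482]
force: [-1.7, -0.2, 3.7]
grip_width: 0.0006
```

Emit:
{"api": "step_arm", "payload": {"steps": [{"x": 0, "y": 0, "z": 0.0004, "ax": 0, "ay": 0, "az": 0, "claw": 0}, {"x": 0, "y": 0, "z": 0.0002, "ax": 0, "ay": 0, "az": 0, "claw": 0}]}}

```text
time_s: 9.32
ee_pos: [0.4306, -0.045, 0.0451]
eef_rot: [3.138, 0.002, 1.482]
force: [-2.4, -0.1, 7.8]
grip_width: 0.0005
```

Emit:
{"api": "step_arm", "payload": {"steps": [{"x": 0, "y": 0, "z": 0.0002, "ax": 0, "ay": 0, "az": 0, "claw": 0}, {"x": 0, "y": 0, "z": 0.0002, "ax": 0, "ay": 0, "az": 0, "claw": 0}]}}

```text
time_s: 9.48
ee_pos: [0.4306, -0.045, 0.0452]
eef_rot: [3.138, 0.002, 1.482]
force: [-3.6, 0.2, 6.3]
grip_width: 0.0008
```

Emit:
{"api": "step_arm", "payload": {"steps": [{"x": 0, "y": 0, "z": 0.0002, "ax": 0, "ay": 0, "az": 0, "claw": 0}, {"x": 0, "y": 0, "z": 0.0002, "ax": 0, "ay": 0, "az": 0, "claw": 0}]}}

```text
time_s: 9.65
ee_pos: [0.4306, -0.045, 0.0452]
eef_rot: [3.138, 0.002, 1.482]
force: [-2.9, 1.0, 6.2]
grip_width: 0.0007
```

Stable. Hold another ~0.6 s.

Emit:
{"api": "step_arm", "payload": {"steps": [{"x": 0, "y": 0, "z": 0.0002, "ax": 0, "ay": 0, "az": 0, "claw": 0}, {"x": 0, "y": 0, "z": 0.0002, "ax": 0, "ay": 0, "az": 0, "claw": 0}, {"x": 0, "y": 0, "z": 0.0002, "ax": 0, "ay": 0, "az": 0, "claw": 0}, {"x": 0, "y": 0, "z": 0.0002, "ax": 0, "ay": 0, "az": 0, "claw": 0}]}}

```text
time_s: 9.98
ee_pos: [0.4306, -0.045, 0.0452]
eef_rot: [3.137, 0.002, 1.483]
force: [-2.8, 0.6, 6.3]
grip_width: 0.0008
```

Emit:
{"api": "step_arm", "payload": {"steps": [{"x": 0, "y": 0, "z": 0.0002, "ax": 0, "ay": 0, "az": 0, "claw": 0}, {"x": 0, "y": 0, "z": 0.0002, "ax": 0, "ay": 0, "az": 0, "claw": 0}, {"x": 0, "y": 0, "z": 0.0002, "ax": 0, "ay": 0, "az": 0, "claw": 0}, {"x": 0, "y": 0, "z": 0.0002, "ax": 0, "ay": 0, "az": 0, "claw": 0}]}}

```text
time_s: 10.32
ee_pos: [0.4306, -0.045, 0.0452]
eef_rot: [3.137, 0.002, 1.482]
force: [-2.6, 0.9, 7.9]
grip_width: 0.0006
```

Emit:
{"api": "step_arm", "payload": {"steps": [{"x": 0, "y": 0, "z": 0.002, "ax": 0, "ay": 0, "az": 0, "claw": 0}, {"x": 0, "y": 0, "z": 0.002, "ax": 0, "ay": 0, "az": 0, "claw": 0}, {"x": 0, "y": 0, "z": 0.002, "ax": 0, "ay": 0, "az": 0, "claw": 0}]}}

```text
time_s: 10.57
ee_pos: [0.4307, -0.045, 0.0405]
eef_rot: [3.137, 0.002, 1.482]
force: [-6.8, 1.2, 14.0]
grip_width: 0.0004
```

Emit:
{"api": "step_arm", "payload": {"steps": [{"x": 0, "y": 0, "z": 0.0015, "ax": 0, "ay": 0, "az": 0, "claw": 0}]}}

```text
time_s: 10.65
ee_pos: [0.4308, -0.045, 0.0396]
eef_rot: [3.137, 0.002, 1.483]
force: [-10.0, 2.0, 27.4]
grip_width: 0.0006
```

Emit:
{"api": "step_arm", "payload": {"steps": [{"x": 0, "y": 0, "z": 0.0002, "ax": 0, "ay": 0, "az": 0, "claw": 0}, {"x": 0, "y": 0, "z": -0.01, "ax": 0, "ay": 0, "az": 0, "claw": 0}, {"x": 0, "y": 0, "z": -0.03, "ax": 0, "ay": 0, "az": 0, "claw": 0}, {"x": 0, "y": 0, "z": -0.04, "ax": 0, "ay": 0, "az": 0, "claw": 0.094}, {"x": 0, "y": 0, "z": -0.04, "ax": 0, "ay": 0, "az": 0, "claw": 0.094}]}}

```text
time_s: 11.07
ee_pos: [0.427, -0.0442, 0.1577]
eef_rot: [-3.134, 0.001, 1.482]
force: [0.4, 0.2, 0.5]
grip_width: 0.0102
```

```bash
python3 - <<'E'
from h import *
plan(.605,-.226,.09,87)
E
```

```text
t 11.07 pos [ 0.427  -0.0442  0.1577] yaw 84.94 rp [-1.7957e+02  6.0000e-02] F [0.4 0.2 0.5] w 0.0102 rows 7
{"x":-0.0236,"y":0.0277,"z":0.0095,"az":-0.29} ax/ay -0.06 0.01
{"x":-0.0238,"y":0.0276,"z":0.0095,"az":-0.29} 
{"x":-0.0239,"y":0.0274,"z":0.0095,"az":-0.29} 
{"x":-0.024,"y":0.0273,"z":0.0096,"az":-0.29} 
{"x":-0.0242,"y":0.0272,"z":0.0096,"az":-0.29} 
{"x":-0.0243,"y":0.027,"z":0.0096,"az":-0.29} 
{"x":-0.0245,"y":0.0269,"z":0.0096,"az":-0.29}
```

Emit:
{"api": "step_arm", "payload": {"steps": [{"x": -0.024, "y": 0.028, "z": 0.002, "ax": 0, "ay": 0, "az": -0.3, "claw": 0.094}, {"x": -0.024, "y": 0.028, "z": 0.005, "ax": 0, "ay": 0, "az": -0.3, "claw": 0.094}, {"x": -0.024, "y": 0.028, "z": 0.01, "ax": 0, "ay": 0, "az": -0.3, "claw": 0.094}, {"x": -0.024, "y": 0.027, "z": 0.01, "ax": 0, "ay": 0, "az": -0.3, "claw": 0.094}, {"x": -0.024, "y": 0.027, "z": 0.01, "ax": 0, "ay": 0, "az": -0.3, "claw": 0.094}]}}

```text
time_s: 11.48
ee_pos: [0.5636, -0.1774, 0.1373]
eef_rot: [3.121, 0.006, 1.515]
force: [-0.1, 0.2, 1.0]
grip_width: 0.0436
```

Emit:
{"api": "step_arm", "payload": {"steps": [{"x": -0.024, "y": 0.026, "z": 0.01, "ax": 0, "ay": 0, "az": -0.3, "claw": 0.094}, {"x": -0.024, "y": 0.018, "z": 0.01, "ax": 0, "ay": 0, "az": -0.3, "claw": 0.094}, {"x": 0, "y": 0, "z": 0, "ax": 0, "ay": 0, "az": 0, "claw": 0.094}, {"x": 0, "y": 0, "z": 0, "ax": 0, "ay": 0, "az": 0, "claw": 0.094}]}}

```text
time_s: 11.82
ee_pos: [0.6089, -0.235, 0.1119]
eef_rot: [3.124, 0.005, 1.523]
force: [0.1, 0.8, 0.8]
grip_width: 0.0704
```

```bash
python3 - <<'E'
from h import *
o,p,d,P,hsv=look('w7')
[print(r) for r in rect('wrist',wood(hsv)&(d>0),.022,o)]
plan(.605,-.226,.011,87)
E
```

```text
(0.6861, -0.4504, 65, 7, -2.2, array([330., 377.]))
(0.8633, -0.458, 46, 17, -3.7, array([488., 374.]))
(0.7901, -0.4469, 41, 4, -3.7, array([424., 370.]))
(0.7621, -0.3781, 65, 8, -76.2, array([405., 319.]))
(0.4514, -0.3637, 71, 11, 75.9, array([104., 323.]))
(0.461, -0.2708, 73, 54, 79.2, array([ 96., 237.]))
(0.6066, -0.2253, 197, 54, 87.1, array([248., 172.]))
t 11.87 pos [ 0.6085 -0.2348  0.1118] yaw 87.27 rp [179.03   0.31] F [-0.8 -1.2 -0.4] w 0.0743 rows 3
{"x":0.0031,"y":-0.0019,"z":0.0336,"az":0.09} ax/ay 0.32 0.10
{"x":0.003,"y":-0.0017,"z":0.0336,"az":0.09} 
{"x":0.0029,"y":-0.0015,"z":0.0336,"az":0.09}
```

View pics/w7.png

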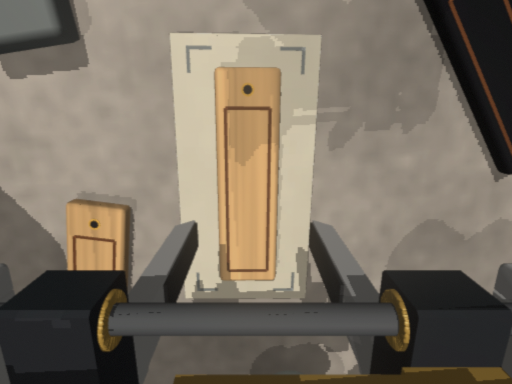

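Emit:
{"api": "step_arm", "payload": {"steps": [{"x": 0.007, "y": -0.003, "z": 0.028, "ax": 0.5, "ay": 0.3, "az": 0.1, "claw": 0.094}, {"x": 0.003, "y": 0, "z": 0.028, "ax": 0.5, "ay": 0, "az": 0.1, "claw": 0.094}, {"x": 0, "y": 0, "z": 0.02, "ax": 0, "ay": 0, "az": 0, "claw": 0.094}, {"x": 0, "y": 0, "z": 0, "ax": 0, "ay": 0, "az": 0, "claw": 0.094}]}}

```text
time_s: 12.2
ee_pos: [0.6066, -0.2223, 0.0369]
eef_rot: [3.138, 0.002, 1.521]
force: [-0.7, 0.3, -0.3]
grip_width: 0.0937
```

```bash
python3 - <<'E'
from h import *
plan(.606,-.2255,.011,87)
E
```

```text
t 12.2 pos [ 0.6066 -0.2223  0.0369] yaw 87.14 rp [1.7978e+02 1.0000e-01] F [-0.7  0.3 -0.3] w 0.0937 rows 1
{"x":-0.0032,"y":-0.0006,"z":0.0259,"az":0.14} ax/ay 0.22 0.10
```

Emit:
{"api": "step_arm", "payload": {"steps": [{"x": -0.003, "y": 0, "z": 0.016, "ax": 0.4, "ay": 0, "az": 0, "claw": 0.094}, {"x": 0, "y": -0.001, "z": 0.008, "ax": 0.5, "ay": 0, "az": 0, "claw": 0.094}, {"x": 0, "y": 0, "z": 0.002, "ax": 0, "ay": 0, "az": 0, "claw": 0.045}, {"x": 0, "y": 0, "z": 0, "ax": 0, "ay": 0, "az": 0, "claw": 0.045}, {"x": 0, "y": 0, "z": 0, "ax": 0, "ay": 0, "az": 0, "claw": 0.045}]}}

```text
time_s: 12.62
ee_pos: [0.6066, -0.2232, 0.0165]
eef_rot: [-3.134, 0.004, 1.523]
force: [0.8, -0.3, 0.5]
grip_width: 0.0774
```

Emit:
{"api": "step_arm", "payload": {"steps": [{"x": 0, "y": 0, "z": 0, "ax": 0, "ay": 0, "az": 0, "claw": 0.045}, {"x": 0, "y": 0, "z": 0, "ax": 0, "ay": 0, "az": 0, "claw": 0.045}, {"x": 0, "y": 0, "z": 0, "ax": 0, "ay": 0, "az": 0, "claw": 0.045}, {"x": 0, "y": 0, "z": 0, "ax": 0, "ay": 0, "az": 0, "claw": 0.045}, {"x": 0, "y": 0, "z": 0, "ax": 0, "ay": 0, "az": 0, "claw": 0.045}]}}

```text
time_s: 13.03
ee_pos: [0.6078, -0.2235, 0.0202]
eef_rot: [-3.139, 0.005, 1.523]
force: [0.0, 0.5, -1.6]
grip_width: 0.055
```

Emit:
{"api": "step_arm", "payload": {"steps": [{"x": 0, "y": 0, "z": 0, "ax": 0, "ay": 0, "az": 0, "claw": 0.07}, {"x": 0, "y": 0, "z": 0, "ax": 0, "ay": 0, "az": 0, "claw": 0.07}, {"x": -0.002, "y": -0.001, "z": 0.008, "ax": 0, "ay": 0.2, "az": 0.2, "claw": 0.07}, {"x": 0, "y": 0, "z": 0.003, "ax": 0, "ay": 0, "az": 0, "claw": 0.07}]}}

```text
time_s: 13.37
ee_pos: [0.607, -0.2258, 0.0094]
eef_rot: [-3.14, 0.002, 1.52]
force: [0.2, 0.3, -0.5]
grip_width: 0.0699
```

```bash
python3 - <<'E'
from h import *
o,p,d,P,hsv=look('w8')
[print(r) for r in rect('wrist',wood(hsv)&(d>0),.022,o)]
plan(.606,-.2255,.011,87)
E
```

```text
(0.7366, -0.3293, 69, 10, -2.8, array([451., 374.]))
(0.6046, -0.3016, 35, 19, -2.8, array([255., 349.]))
(0.5951, -0.3078, 73, 35, 1.6, array([247., 364.]))
(0.5098, -0.2755, 41, 6, 74.6, array([105., 322.]))
(0.6995, -0.2858, 44, 6, -81.4, array([403., 323.]))
(0.4772, -0.2376, 44, 26, 8.6, array([ 34., 270.]))
(0.6095, -0.1968, 140, 54, 87.2, array([255., 185.]))
t 13.42 pos [ 0.607  -0.2257  0.0092] yaw 87.07 rp [-1.799e+02  1.100e-01] F [ 0.5 -0.7  0.2] w 0.0699 rows 1
{"x":0.0001,"y":-0.0011,"z":-0.0018,"az":0.07} ax/ay -0.10 0.11
```

Emit:
{"api": "step_arm", "payload": {"steps": [{"x": 0, "y": 0, "z": 0, "ax": 0, "ay": 0, "az": 0, "claw": 0.045}, {"x": 0, "y": 0, "z": 0, "ax": 0, "ay": 0, "az": 0, "claw": 0.045}, {"x": 0, "y": 0, "z": 0, "ax": 0, "ay": 0, "az": 0, "claw": 0.045}, {"x": 0, "y": 0, "z": 0, "ax": 0, "ay": 0, "az": 0, "claw": 0.045}]}}

```text
time_s: 13.75
ee_pos: [0.6068, -0.2257, 0.0084]
eef_rot: [-3.139, 0.001, 1.52]
force: [-0.9, -0.3, 0.0]
grip_width: 0.056
```

```bash
python3 - <<'E'
from h import *
o,p,d,P,hsv=look('w9')
[print(r) for r in rect('wrist',wood(hsv)&(d>0),.022,o)]
plan(.606,-.2255,.16,87)
E
```

```text
(0.7487, -0.3284, 15, 4, -55.3, array([472., 375.]))
(0.7046, -0.3234, 45, 4, -2.7, array([406., 370.]))
(0.6036, -0.3009, 35, 20, -2.8, array([254., 349.]))
(0.6182, -0.3095, 84, 36, -2.8, array([269., 365.]))
(0.4573, -0.3026, 37, 4, 87.0, array([ 33., 360.]))
(0.5252, -0.2897, 17, 4, -89.2, array([133., 340.]))
(0.6801, -0.2751, 25, 3, -74.1, array([374., 311.]))
(0.4746, -0.2455, 45, 30, -10.6, array([ 34., 276.]))
(0.6088, -0.1963, 139, 55, 87.3, array([253., 187.]))
t 13.8 pos [ 0.6068 -0.2257  0.0084] yaw 87.06 rp [-1.7985e+02  8.0000e-02] F [-0.1 -0.4 -1.1] w 0.0555 rows 4
{"x":-0,"y":-0.0003,"z":-0.0379,"az":0.02} ax/ay -0.04 0.02
{"x":-0,"y":-0.0003,"z":-0.0379,"az":0.02} 
{"x":0,"y":-0.0003,"z":-0.0379,"az":0.02} 
{"x":0,"y":-0.0002,"z":-0.0379,"az":0.02}
```

Emit:
{"api": "step_arm", "payload": {"steps": [{"x": 0, "y": 0, "z": -0.02, "ax": 0, "ay": 0, "az": 0, "claw": 0.045}, {"x": 0, "y": 0, "z": -0.038, "ax": 0, "ay": 0, "az": 0, "claw": 0.045}, {"x": 0, "y": 0, "z": -0.038, "ax": 0, "ay": 0, "az": 0, "claw": 0.045}, {"x": 0, "y": 0, "z": -0.038, "ax": 0, "ay": 0, "az": 0, "claw": 0.045}, {"x": 0, "y": 0, "z": -0.03, "ax": 0, "ay": 0, "az": 0, "claw": 0.045}]}}

```text
time_s: 14.22
ee_pos: [0.6036, -0.2238, 0.1694]
eef_rot: [-3.123, -0.005, 1.52]
force: [1.0, -0.6, -1.3]
grip_width: 0.0555
```

```bash
python3 - <<'E'
from h import *
plan(.445,.34,.18,91.5)
E
```

```text
t 14.22 pos [ 0.6036 -0.2238  0.1694] yaw 87.07 rp [-178.94   -0.26] F [ 1.  -0.6 -1.3] w 0.0555 rows 16
{"x":0.0347,"y":-0.0117,"z":-0.0003,"az":-0.28} ax/ay -0.07 -0.02
{"x":0.0347,"y":-0.0115,"z":-0.0003,"az":-0.28} 
{"x":0.0348,"y":-0.0114,"z":-0.0003,"az":-0.28} 
{"x":0.0349,"y":-0.0112,"z":-0.0004,"az":-0.28} 
{"x":0.0349,"y":-0.011,"z":-0.0004,"az":-0.28} 
{"x":0.035,"y":-0.0109,"z":-0.0004,"az":-0.28} 
{"x":0.035,"y":-0.0107,"z":-0.0004,"az":-0.28} 
{"x":0.0351,"y":-0.0105,"z":-0.0005,"az":-0.28} 
{"x":0.0351,"y":-0.0104,"z":-0.0005,"az":-0.28} 
{"x":0.0352,"y":-0.0102,"z":-0.0005,"az":-0.28} 
{"x":0.0352,"y":-0.01,"z":-0.0005,"az":-0.28} 
{"x":0.0353,"y":-0.0098,"z":-0.0006,"az":-0.28} 
{"x":0.0353,"y":-0.0097,"z":-0.0006,"az":-0.28} 
{"x":0.0354,"y":-0.0095,"z":-0.0006,"az":-0.28} 
{"x":0.0354,"y":-0.0093,"z":-0.0006,"az":-0.28} 
{"x":0.0354,"y":-0.0092,"z":-0.0006,"az":-0.28}
```

Emit:
{"api": "step_arm", "payload": {"steps": [{"x": 0.035, "y": -0.012, "z": -0.004, "ax": 0, "ay": 0, "az": -0.3, "claw": 0.045}, {"x": 0.035, "y": -0.012, "z": -0.004, "ax": 0, "ay": 0, "az": -0.3, "claw": 0.045}, {"x": 0.035, "y": -0.012, "z": -0.002, "ax": 0, "ay": 0, "az": -0.3, "claw": 0.045}, {"x": 0.035, "y": -0.012, "z": -0.002, "ax": 0, "ay": 0, "az": -0.3, "claw": 0.045}, {"x": 0.035, "y": -0.011, "z": -0.002, "ax": 0, "ay": 0, "az": -0.3, "claw": 0.045}]}}

```text
time_s: 14.63
ee_pos: [0.5527, -0.0472, 0.1931]
eef_rot: [-3.136, -0.0, 1.538]
force: [0.5, 0.5, -1.6]
grip_width: 0.0556
```

Emit:
{"api": "step_arm", "payload": {"steps": [{"x": 0.035, "y": -0.011, "z": 0, "ax": 0, "ay": 0, "az": -0.3, "claw": 0.045}, {"x": 0.035, "y": -0.011, "z": 0, "ax": 0, "ay": 0, "az": -0.3, "claw": 0.045}, {"x": 0.035, "y": -0.011, "z": 0, "ax": 0, "ay": 0, "az": -0.3, "claw": 0.045}, {"x": 0.035, "y": -0.01, "z": 0, "ax": 0, "ay": 0, "az": -0.3, "claw": 0.045}, {"x": 0.035, "y": -0.01, "z": 0, "ax": 0, "ay": 0, "az": -0.3, "claw": 0.045}]}}

```text
time_s: 15.05
ee_pos: [0.499, 0.1369, 0.1949]
eef_rot: [-3.138, -0.0, 1.565]
force: [0.9, 0.3, -1.1]
grip_width: 0.0555
```

```bash
python3 - <<'E'
from h import *
plan(.445,.34,.18,91.5)
E
```

```text
t 15.05 pos [0.499  0.1369 0.1949] yaw 89.67 rp [-1.7981e+02 -3.0000e-02] F [ 0.9  0.3 -1.1] w 0.0555 rows 6
{"x":0.0338,"y":-0.0092,"z":0.0025,"az":-0.31} ax/ay -0.03 -0.01
{"x":0.0338,"y":-0.009,"z":0.0025,"az":-0.31} 
{"x":0.0339,"y":-0.0088,"z":0.0025,"az":-0.31} 
{"x":0.0339,"y":-0.0087,"z":0.0025,"az":-0.31} 
{"x":0.034,"y":-0.0085,"z":0.0025,"az":-0.31} 
{"x":0.034,"y":-0.0083,"z":0.0025,"az":-0.31}
```

Emit:
{"api": "step_arm", "payload": {"steps": [{"x": 0.035, "y": -0.009, "z": 0.002, "ax": 0, "ay": 0, "az": -0.3, "claw": 0.045}, {"x": 0.035, "y": -0.009, "z": 0.002, "ax": 0, "ay": 0, "az": -0.3, "claw": 0.045}, {"x": 0.035, "y": -0.009, "z": 0.002, "ax": 0, "ay": 0, "az": -0.3, "claw": 0.045}, {"x": 0.035, "y": -0.009, "z": 0.002, "ax": 0, "ay": 0, "az": -0.3, "claw": 0.045}, {"x": 0.03, "y": -0.009, "z": 0.002, "ax": 0, "ay": 0, "az": -0.3, "claw": 0.045}]}}

```text
time_s: 15.47
ee_pos: [0.4485, 0.3156, 0.1861]
eef_rot: [-3.14, -0.001, 1.593]
force: [0.6, 0.7, -1.3]
grip_width: 0.0556
```

Emit:
{"api": "step_arm", "payload": {"steps": [{"x": 0.015, "y": -0.005, "z": 0, "ax": 0, "ay": 0, "az": -0.3, "claw": 0.045}, {"x": 0, "y": 0, "z": 0, "ax": 0, "ay": 0, "az": 0, "claw": 0.045}, {"x": 0, "y": 0, "z": 0, "ax": 0, "ay": 0, "az": 0, "claw": 0.045}]}}

```text
time_s: 15.72
ee_pos: [0.4397, 0.3364, 0.1853]
eef_rot: [-3.139, -0.001, 1.606]
force: [0.5, -1.6, -1.7]
grip_width: 0.0556
```

```bash
python3 - <<'E'
from h import *
o,p,d,P,hsv=look('w10')
plan(.445,.366,.12,91.5)
E
```

```text
t 15.77 pos [0.4398 0.3361 0.1853] yaw 91.98 rp [-1.7985e+02 -9.0000e-02] F [-0.5  0.1 -1.6] w 0.0557 rows 2
{"x":0.0148,"y":0.0032,"z":0.0327,"az":0.24} ax/ay -0.07 -0.04
{"x":0.0148,"y":0.0031,"z":0.0327,"az":0.24}
```

View pics/w10.png

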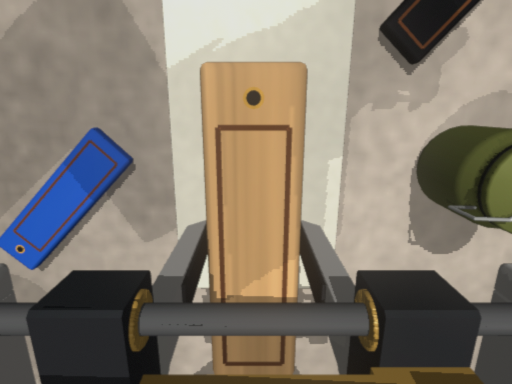

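```bash
python3 - <<'E'
from h import *
z=np.load('w10.npz');T=z['T']
o=dict(ee_pos=T[:3,3],eef_rot=R.from_matrix(T[:3,:3]).as_euler('xyz'))
P=pts('wrist',z['d'],o)
L=[];Rr=[]
for r in range(5,210,10):
    m=np.where((abs(P[r,:,2]-.08)<.012))[0]; L.append([m.min(),r]);Rr.append([m.max(),r])
for E_ in(L,Rr):
    Q=plane('wrist',E_,.08,o)[:,:2]; k=np.polyfit(Q[:,1],Q[:,0],1); print('x at y=.366',np.polyval(k,.366),'dx/dy',k[0],np.degrees(np.arctan(k[0])), 'res',np.abs(np.polyval(k,Q[:,1])-Q[:,0]).max())
E
```

```text
x at y=.366 0.3631024768761447 dx/dy -0.03304565722444015 -1.8926879425406706 res 0.0003430307059222315
x at y=.366 0.6239581757497443 dx/dy -1.0505655054822514 -46.41258741427735 res 0.08339898605385587
```

Emit:
{"api": "step_arm", "payload": {"steps": [{"x": 0.016, "y": 0.004, "z": 0.02, "ax": 0, "ay": 0, "az": 0, "claw": 0.045}, {"x": 0.014, "y": 0, "z": 0.025, "ax": 0, "ay": 0, "az": 0, "claw": 0.045}, {"x": 0, "y": 0, "z": 0.02, "ax": 0, "ay": 0, "az": 0, "claw": 0.045}, {"x": 0, "y": 0, "z": 0, "ax": 0, "ay": 0, "az": 0, "claw": 0.045}, {"x": 0, "y": 0, "z": 0, "ax": 0, "ay": 0, "az": 0, "claw": 0.045}]}}

```text
time_s: 16.18
ee_pos: [0.4464, 0.3627, 0.1205]
eef_rot: [3.141, -0.003, 1.599]
force: [0.1, 0.4, -0.7]
grip_width: 0.0555
```

```bash
python3 - <<'E'
from h import *
plan(.443,.367,.0855,91.9)
E
```

```text
t 16.18 pos [0.4464 0.3627 0.1205] yaw 91.6 rp [ 1.7995e+02 -1.6000e-01] F [ 0.1  0.4 -0.7] w 0.0555 rows 1
{"x":0.0042,"y":-0.0033,"z":0.035,"az":-0.3} ax/ay 0.05 -0.16
```

Emit:
{"api": "step_arm", "payload": {"steps": [{"x": 0.004, "y": -0.003, "z": 0.02, "ax": 0, "ay": -0.2, "az": -0.3, "claw": 0.045}, {"x": 0, "y": 0, "z": 0.007, "ax": 0, "ay": 0, "az": 0, "claw": 0.045}, {"x": 0, "y": 0, "z": 0, "ax": 0, "ay": 0, "az": 0, "claw": 0.045}, {"x": 0, "y": 0, "z": 0, "ax": 0, "ay": 0, "az": 0, "claw": 0.045}]}}

```text
time_s: 16.52
ee_pos: [0.4463, 0.3646, 0.0978]
eef_rot: [3.136, -0.002, 1.6]
force: [-0.5, 0.5, -0.9]
grip_width: 0.0557
```

```bash
python3 - <<'E'
from h import *
plan(.443,.367,.0855,91.9)
E
```

```text
t 16.52 pos [0.4463 0.3646 0.0978] yaw 91.66 rp [ 1.7971e+02 -1.0000e-01] F [-0.5  0.5 -0.9] w 0.0557 rows 1
{"x":0.0024,"y":-0.0033,"z":0.0123,"az":-0.24} ax/ay 0.29 -0.10
```

Emit:
{"api": "step_arm", "payload": {"steps": [{"x": 0.002, "y": -0.003, "z": 0.006, "ax": 0.3, "ay": 0, "az": -0.2, "claw": 0.045}, {"x": 0.001, "y": -0.001, "z": 0.004, "ax": 0.2, "ay": 0, "az": 0, "claw": 0.045}, {"x": 0, "y": 0, "z": 0.002, "ax": 0, "ay": 0, "az": 0, "claw": 0.045}]}}

```text
time_s: 16.77
ee_pos: [0.4435, 0.3678, 0.0885]
eef_rot: [-3.141, -0.005, 1.602]
force: [0.3, 0.0, -2.1]
grip_width: 0.0556
```

```bash
python3 - <<'E'
from h import *
plan(.443,.367,.0855,91.9)
E
```

```text
t 16.77 pos [0.4435 0.3678 0.0885] yaw 91.81 rp [-179.97   -0.26] F [ 0.3  0.  -2.1] w 0.0556 rows 1
{"x":-0.0008,"y":-0.0005,"z":0.003,"az":-0.09} ax/ay -0.03 -0.26
```

Emit:
{"api": "step_arm", "payload": {"steps": [{"x": 0, "y": 0, "z": 0.003, "ax": 0, "ay": -0.2, "az": 0, "claw": 0.045}]}}

```text
time_s: 16.85
ee_pos: [0.4437, 0.3679, 0.0858]
eef_rot: [3.142, -0.002, 1.602]
force: [-0.2, 0.6, -1.4]
grip_width: 0.056
```

Emit:
{"api": "step_arm", "payload": {"steps": [{"x": 0, "y": 0, "z": 0.001, "ax": 0, "ay": 0, "az": 0, "claw": 0.045}]}}

```text
time_s: 16.93
ee_pos: [0.4436, 0.3679, 0.0844]
eef_rot: [-3.141, -0.001, 1.602]
force: [-0.0, -0.2, -1.0]
grip_width: 0.0551
```

Emit:
{"api": "step_arm", "payload": {"steps": [{"x": 0, "y": 0, "z": 0.001, "ax": 0, "ay": 0, "az": 0, "claw": 0.045}]}}

```text
time_s: 17.02
ee_pos: [0.4436, 0.368, 0.0843]
eef_rot: [-3.141, -0.001, 1.603]
force: [-4.8, -5.1, 16.9]
grip_width: 0.0558
```

Emit:
{"api": "step_arm", "payload": {"steps": [{"x": 0, "y": 0, "z": 0.001, "ax": 0, "ay": 0, "az": 0, "claw": 0.045}]}}

```text
time_s: 17.1
ee_pos: [0.4437, 0.368, 0.0843]
eef_rot: [3.142, -0.001, 1.603]
force: [-5.1, -4.3, 11.6]
grip_width: 0.0556
```

Contact. Release and rise.

Emit:
{"api": "step_arm", "payload": {"steps": [{"x": 0, "y": 0, "z": -0.0005, "ax": 0, "ay": 0, "az": 0, "claw": 0.045}, {"x": 0, "y": 0, "z": 0, "ax": 0, "ay": 0, "az": 0, "claw": 0.08}, {"x": 0, "y": 0, "z": 0, "ax": 0, "ay": 0, "az": 0, "claw": 0.08}, {"x": 0, "y": 0, "z": 0, "ax": 0, "ay": 0, "az": 0, "claw": 0.08}, {"x": 0, "y": 0, "z": 0, "ax": 0, "ay": 0, "az": 0, "claw": 0.08}]}}

```text
time_s: 17.52
ee_pos: [0.4441, 0.3684, 0.0857]
eef_rot: [3.14, -0.002, 1.603]
force: [0.4, 0.5, 0.4]
grip_width: 0.0785
```

Emit:
{"api": "step_arm", "payload": {"steps": [{"x": 0, "y": 0, "z": -0.02, "ax": 0, "ay": 0, "az": 0, "claw": 0.08}, {"x": 0, "y": 0, "z": -0.03, "ax": 0, "ay": 0, "az": 0, "claw": 0.094}, {"x": 0, "y": 0, "z": -0.035, "ax": 0, "ay": 0, "az": 0, "claw": 0.094}, {"x": 0, "y": 0, "z": -0.025, "ax": 0, "ay": 0, "az": 0, "claw": 0.094}, {"x": 0, "y": 0, "z": 0, "ax": 0, "ay": 0, "az": 0, "claw": 0.094}]}}

```text
time_s: 17.93
ee_pos: [0.4431, 0.3675, 0.198]
eef_rot: [-3.139, 0.001, 1.603]
force: [0.0, -0.2, -0.1]
grip_width: 0.0939
```

```bash
python3 - <<'E'
from h import *
o,p,d,P,hsv=look('w11')
[print(r) for r in rect('wrist',wood(hsv)&(d>0),.098,o)]
plan(.4565,-.293,.1,80)
E
```

```text
(0.5811, 0.152, 213, 9, 0.9, array([368., 378.]))
(0.7164, 0.1676, 48, 3, 2.0, array([490., 371.]))
(0.6612, 0.2296, 73, 13, -74.2, array([454., 324.]))
(0.4448, 0.3686, 196, 54, -88.1, array([255., 180.]))
t 17.98 pos [0.4426 0.3672 0.1958] yaw 91.83 rp [-1.7975e+02  1.2000e-01] F [ 0.8 -0.7  0.8] w 0.0939 rows 18
{"x":-0.0367,"y":-0.0004,"z":0.0054,"az":0.66} ax/ay -0.01 0.01
{"x":-0.0367,"y":0,"z":0.0054,"az":0.66} 
{"x":-0.0367,"y":0.0005,"z":0.0054,"az":0.66} 
{"x":-0.0367,"y":0.0009,"z":0.0054,"az":0.66} 
{"x":-0.0367,"y":0.0013,"z":0.0054,"az":0.66} 
{"x":-0.0366,"y":0.0017,"z":0.0054,"az":0.66} 
{"x":-0.0366,"y":0.0021,"z":0.0054,"az":0.66} 
{"x":-0.0366,"y":0.0026,"z":0.0054,"az":0.66} 
{"x":-0.0366,"y":0.003,"z":0.0054,"az":0.66} 
{"x":-0.0365,"y":0.0034,"z":0.0054,"az":0.66} 
{"x":-0.0365,"y":0.0038,"z":0.0054,"az":0.66} 
{"x":-0.0364,"y":0.0042,"z":0.0053,"az":0.66} 
{"x":-0.0364,"y":0.0046,"z":0.0053,"az":0.66} 
{"x":-0.0363,"y":0.0051,"z":0.0053,"az":0.66} 
{"x":-0.0363,"y":0.0055,"z":0.0053,"az":0.66} 
{"x":-0.0362,"y":0.0059,"z":0.0053,"az":0.66} 
{"x":-0.0361,"y":0.0063,"z":0.0053,"az":0.66} 
{"x":-0.0361,"y":0.0067,"z":0.0053,"az":0.66}
```

View pics/w11.png

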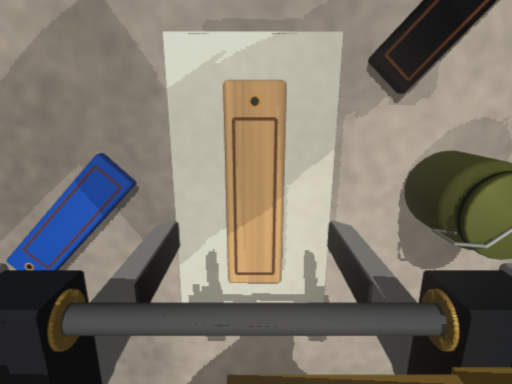

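```bash
python3 - <<'E'
from h import *
z=np.load('w11.npz');T=z['T']
o=dict(ee_pos=T[:3,3],eef_rot=R.from_matrix(T[:3,:3]).as_euler('xyz'))
Q=plane('wrist',[[164,32],[342,33]],.08,o)[:,:2];print(Q.round(4)); m=Q.mean(0);print('centre',m-.14*np.array([np.cos(np.radians(91.9)),np.sin(np.radians(91.9))]))
E
```

```text
[[0.3596 0.5062]
 [0.5163 0.5106]]
centre [0.44258873 0.36846665]
```

Emit:
{"api": "step_arm", "payload": {"steps": [{"x": -0.037, "y": 0, "z": 0, "ax": 0, "ay": 0, "az": 0.7, "claw": 0.094}, {"x": -0.037, "y": 0, "z": 0.003, "ax": 0, "ay": 0, "az": 0.7, "claw": 0.094}, {"x": -0.037, "y": 0.001, "z": 0.003, "ax": 0, "ay": 0, "az": 0.7, "claw": 0.094}, {"x": -0.037, "y": 0.001, "z": 0.003, "ax": 0, "ay": 0, "az": 0.7, "claw": 0.094}, {"x": -0.037, "y": 0.001, "z": 0.003, "ax": 0, "ay": 0, "az": 0.7, "claw": 0.094}]}}

```text
time_s: 18.4
ee_pos: [0.4445, 0.1805, 0.1782]
eef_rot: [-3.133, 0.004, 1.548]
force: [0.8, 0.7, -0.4]
grip_width: 0.0939
```

Emit:
{"api": "step_arm", "payload": {"steps": [{"x": -0.037, "y": 0.002, "z": 0.003, "ax": 0, "ay": 0, "az": 0.7, "claw": 0.094}, {"x": -0.037, "y": 0.002, "z": 0.003, "ax": 0, "ay": 0, "az": 0.7, "claw": 0.094}, {"x": -0.037, "y": 0.003, "z": 0.003, "ax": 0, "ay": 0, "az": 0.7, "claw": 0.094}, {"x": -0.037, "y": 0.003, "z": 0.003, "ax": 0, "ay": 0, "az": 0.7, "claw": 0.094}, {"x": -0.037, "y": 0.003, "z": 0.003, "ax": 0, "ay": 0, "az": 0.7, "claw": 0.094}]}}

```text
time_s: 18.82
ee_pos: [0.4441, -0.0137, 0.1576]
eef_rot: [-3.126, 0.005, 1.485]
force: [1.6, -0.1, 0.7]
grip_width: 0.0937
```

```bash
python3 - <<'E'
from h import *
plan(.4565,-.28,.14,80)
E
```

```text
t 18.82 pos [ 0.4441 -0.0137  0.1576] yaw 85.11 rp [-179.12    0.29] F [ 1.6 -0.1  0.7] w 0.0937 rows 8
{"x":-0.033,"y":0.0044,"z":0.0023,"az":0.64} ax/ay -0.11 0.04
{"x":-0.033,"y":0.0048,"z":0.0023,"az":0.64} 
{"x":-0.0329,"y":0.0051,"z":0.0023,"az":0.64} 
{"x":-0.0329,"y":0.0055,"z":0.0023,"az":0.64} 
{"x":-0.0328,"y":0.0059,"z":0.0022,"az":0.64} 
{"x":-0.0327,"y":0.0062,"z":0.0022,"az":0.64} 
{"x":-0.0327,"y":0.0066,"z":0.0022,"az":0.64} 
{"x":-0.0326,"y":0.007,"z":0.0022,"az":0.64}
```

Long board is centred on the shelf. On to the short board.

Emit:
{"api": "step_arm", "payload": {"steps": [{"x": -0.033, "y": 0.004, "z": 0, "ax": 0, "ay": 0, "az": 0.6, "claw": 0.094}, {"x": -0.033, "y": 0.005, "z": 0, "ax": 0, "ay": 0, "az": 0.6, "claw": 0.094}, {"x": -0.033, "y": 0.005, "z": 0, "ax": 0, "ay": 0, "az": 0.6, "claw": 0.094}, {"x": -0.033, "y": 0.005, "z": 0, "ax": 0, "ay": 0, "az": 0.6, "claw": 0.094}, {"x": -0.033, "y": 0.006, "z": 0, "ax": 0, "ay": 0, "az": 0.6, "claw": 0.094}]}}

```text
time_s: 19.23
ee_pos: [0.4465, -0.189, 0.1517]
eef_rot: [-3.119, 0.004, 1.429]
force: [1.8, 0.3, 0.8]
grip_width: 0.094
```

Emit:
{"api": "step_arm", "payload": {"steps": [{"x": -0.033, "y": 0.006, "z": 0, "ax": 0, "ay": 0, "az": 0.6, "claw": 0.094}, {"x": -0.033, "y": 0.006, "z": 0, "ax": 0, "ay": 0, "az": 0.6, "claw": 0.094}, {"x": -0.02, "y": 0.004, "z": 0, "ax": 0, "ay": 0, "az": 0.6, "claw": 0.094}, {"x": 0, "y": 0, "z": 0, "ax": 0, "ay": 0, "az": 0, "claw": 0.094}, {"x": 0, "y": 0, "z": 0, "ax": 0, "ay": 0, "az": 0, "claw": 0.094}]}}

```text
time_s: 19.65
ee_pos: [0.4455, -0.2854, 0.1446]
eef_rot: [-3.111, 0.002, 1.389]
force: [-0.0, 0.2, 0.4]
grip_width: 0.0939
```

```bash
python3 - <<'E'
from h import *
o,p,d,P,hsv=look('w12')
[print(r) for r in rect('wrist',wood(hsv)&(d>0),.018,o)]
plan(.4565,-.293,.05,80)
E
```

```text
(0.6577, -0.5592, 31, 9, -4.7, array([470., 372.]))
(0.1692, -0.4172, 35, 7, 65.4, array([ 52., 327.]))
(0.6384, -0.4841, 81, 15, -85.2, array([453., 322.]))
(0.4522, -0.2981, 119, 55, 79.1, array([265., 192.]))
t 19.7 pos [ 0.4455 -0.285   0.1446] yaw 79.64 rp [-1.7823e+02  1.3000e-01] F [-0.7  0.  -0.6] w 0.0939 rows 3
{"x":-0.0019,"y":0.005,"z":0.0314,"az":-0.12} ax/ay -0.59 0.04
{"x":-0.0019,"y":0.0047,"z":0.0314,"az":-0.12} 
{"x":-0.002,"y":0.0044,"z":0.0315,"az":-0.12}
```

View pics/w12.png

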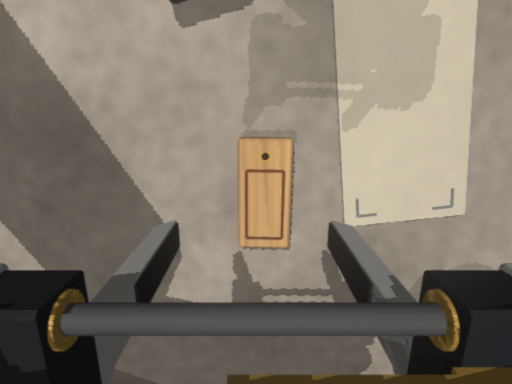

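Emit:
{"api": "step_arm", "payload": {"steps": [{"x": -0.006, "y": 0.004, "z": 0.03, "ax": -0.6, "ay": 0, "az": 0.2, "claw": 0.094}, {"x": -0.006, "y": 0.003, "z": 0.03, "ax": -0.6, "ay": 0, "az": 0.2, "claw": 0.094}, {"x": 0, "y": 0, "z": 0.03, "ax": -0.4, "ay": 0, "az": 0.2, "claw": 0.094}, {"x": 0, "y": 0, "z": 0.01, "ax": 0, "ay": 0, "az": 0, "claw": 0.094}, {"x": 0, "y": 0, "z": 0, "ax": 0, "ay": 0, "az": 0, "claw": 0.094}]}}

```text
time_s: 20.12
ee_pos: [0.4497, -0.2932, 0.0414]
eef_rot: [-3.141, 0.003, 1.385]
force: [-0.4, 1.3, -0.1]
grip_width: 0.0938
```

```bash
python3 - <<'E'
from h import *
plan(.452,-.297,.006,79.2)
E
```

```text
t 20.12 pos [ 0.4497 -0.2932  0.0414] yaw 79.36 rp [-1.7999e+02  1.5000e-01] F [-0.4  1.3 -0.1] w 0.0938 rows 1
{"x":-0.0032,"y":0.003,"z":0.0354,"az":0.16} ax/ay -0.01 0.15
```

Emit:
{"api": "step_arm", "payload": {"steps": [{"x": -0.003, "y": 0.003, "z": 0.02, "ax": 0, "ay": 0.2, "az": 0.2, "claw": 0.094}, {"x": -0.001, "y": 0.001, "z": 0.012, "ax": 0.3, "ay": 0, "az": 0, "claw": 0.075}, {"x": 0, "y": 0, "z": 0.004, "ax": 0, "ay": 0, "az": 0, "claw": 0.075}, {"x": 0, "y": 0, "z": 0, "ax": 0, "ay": 0, "az": 0, "claw": 0.075}]}}

```text
time_s: 20.45
ee_pos: [0.455, -0.2963, 0.0079]
eef_rot: [-3.138, 0.0, 1.386]
force: [0.1, -0.7, -0.4]
grip_width: 0.0775
```

```bash
python3 - <<'E'
from h import *
plan(.452,-.297,.006,79.2)
E
```

```text
t 20.45 pos [ 0.455  -0.2963  0.0079] yaw 79.39 rp [-1.7977e+02  2.0000e-02] F [ 0.1 -0.7 -0.4] w 0.0775 rows 1
{"x":-0.0013,"y":-0.0028,"z":0.002,"az":0.19} ax/ay -0.23 0.02
```

Emit:
{"api": "step_arm", "payload": {"steps": [{"x": -0.001, "y": -0.003, "z": 0.002, "ax": 0, "ay": 0, "az": 0.2, "claw": 0.045}, {"x": 0, "y": 0, "z": 0, "ax": 0, "ay": 0, "az": 0, "claw": 0.045}, {"x": 0, "y": 0, "z": 0, "ax": 0, "ay": 0, "az": 0, "claw": 0.045}, {"x": 0, "y": 0, "z": 0, "ax": 0, "ay": 0, "az": 0, "claw": 0.045}, {"x": 0, "y": 0, "z": 0, "ax": 0, "ay": 0, "az": 0, "claw": 0.045}]}}

```text
time_s: 20.87
ee_pos: [0.453, -0.2971, 0.0098]
eef_rot: [3.142, 0.003, 1.383]
force: [-0.1, 0.8, -0.2]
grip_width: 0.0557
```

Emit:
{"api": "step_arm", "payload": {"steps": [{"x": 0, "y": 0, "z": 0, "ax": 0, "ay": 0, "az": 0, "claw": 0.045}]}}

```text
time_s: 20.95
ee_pos: [0.4531, -0.2972, 0.0101]
eef_rot: [3.141, 0.003, 1.383]
force: [-0.6, -0.9, -1.1]
grip_width: 0.0558
```

```bash
python3 - <<'E'
from h import *
o,p,d,P,hsv=look('w13')
[print(r) for r in rect('wrist',wood(hsv)&(d>0),.018,o)]
plan(.452,-.297,.1,79.2)
E
```

```text
(0.4379, -0.4009, 15, 5, -10.8, array([259., 377.]))
(0.5577, -0.4207, 28, 10, -10.8, array([434., 372.]))
(0.523, -0.411, 26, 8, 7.1, array([382., 373.]))
(0.3666, -0.3359, 35, 4, 64.1, array([135., 316.]))
(0.5195, -0.37, 46, 8, 86.7, array([374., 323.]))
(0.455, -0.2905, 103, 55, 79.3, array([251., 231.]))
t 21.0 pos [ 0.4531 -0.2972  0.0101] yaw 79.22 rp [1.7997e+02 1.6000e-01] F [ 0.2 -0.3 -0.5] w 0.0559 rows 3
{"x":-0.0001,"y":-0.0004,"z":-0.03,"az":0.01} ax/ay 0.01 0.05
{"x":-0,"y":-0.0004,"z":-0.03,"az":0.01} 
{"x":-0,"y":-0.0004,"z":-0.03,"az":0.01}
```

Emit:
{"api": "step_arm", "payload": {"steps": [{"x": 0, "y": 0, "z": -0.02, "ax": 0, "ay": 0, "az": 0, "claw": 0.045}, {"x": 0, "y": 0, "z": -0.03, "ax": 0, "ay": 0, "az": 0, "claw": 0.045}, {"x": 0, "y": 0, "z": -0.02, "ax": 0, "ay": 0, "az": 0, "claw": 0.045}]}}

```text
time_s: 21.25
ee_pos: [0.4509, -0.2955, 0.078]
eef_rot: [-3.134, -0.001, 1.382]
force: [0.1, -0.5, -0.5]
grip_width: 0.0552
```

```bash
python3 - <<'E'
from h import *
plan(.604,-.226,.075,87)
E
```

```text
t 21.25 pos [ 0.4509 -0.2955  0.078 ] yaw 79.21 rp [-1.7958e+02 -7.0000e-02] F [ 0.1 -0.5 -0.5] w 0.0552 rows 5
{"x":0.0194,"y":0.0275,"z":0.0004,"az":-1.56} ax/ay -0.08 -0.02
{"x":0.0186,"y":0.028,"z":0.0004,"az":-1.56} 
{"x":0.0179,"y":0.0285,"z":0.0005,"az":-1.56} 
{"x":0.0171,"y":0.029,"z":0.0005,"az":-1.56} 
{"x":0.0163,"y":0.0294,"z":0.0006,"az":-1.56}
```

Emit:
{"api": "step_arm", "payload": {"steps": [{"x": 0.019, "y": 0.028, "z": -0.002, "ax": 0, "ay": 0, "az": -1.6, "claw": 0.045}, {"x": 0.019, "y": 0.028, "z": 0, "ax": 0, "ay": 0, "az": -1.6, "claw": 0.045}, {"x": 0.018, "y": 0.028, "z": 0, "ax": 0, "ay": 0, "az": -1.6, "claw": 0.045}, {"x": 0.017, "y": 0.029, "z": 0, "ax": 0, "ay": 0, "az": -1.6, "claw": 0.045}, {"x": 0.016, "y": 0.026, "z": 0, "ax": 0, "ay": 0, "az": -1.5, "claw": 0.045}]}}

```text
time_s: 21.67
ee_pos: [0.6043, -0.2275, 0.0865]
eef_rot: [-3.141, 0.002, 1.518]
force: [-0.3, -0.6, -1.7]
grip_width: 0.0557
```

Emit:
{"api": "step_arm", "payload": {"steps": [{"x": 0, "y": 0, "z": 0, "ax": 0, "ay": 0, "az": 0, "claw": 0.045}, {"x": 0, "y": 0, "z": 0, "ax": 0, "ay": 0, "az": 0, "claw": 0.045}]}}

```text
time_s: 21.83
ee_pos: [0.6083, -0.2239, 0.0857]
eef_rot: [3.141, 0.002, 1.524]
force: [-0.2, -0.8, -0.8]
grip_width: 0.0553
```

```bash
python3 - <<'E'
from h import *
plan(.604,-.226,.014,87)
E
```

```text
t 21.83 pos [ 0.6083 -0.2239  0.0857] yaw 87.32 rp [1.7999e+02 1.1000e-01] F [-0.2 -0.8 -0.8] w 0.0553 rows 2
{"x":-0.0011,"y":-0.0021,"z":0.0359,"az":0.16} ax/ay 0.01 0.06
{"x":-0.0011,"y":-0.0021,"z":0.0359,"az":0.16}
```

Emit:
{"api": "step_arm", "payload": {"steps": [{"x": -0.002, "y": -0.004, "z": 0.03, "ax": 0, "ay": 0, "az": 0.3, "claw": 0.045}, {"x": 0, "y": 0, "z": 0.025, "ax": 0, "ay": 0, "az": 0, "claw": 0.045}, {"x": 0, "y": 0, "z": 0.004, "ax": 0, "ay": 0, "az": 0, "claw": 0.045}, {"x": 0, "y": 0, "z": 0, "ax": 0, "ay": 0, "az": 0, "claw": 0.045}]}}

```text
time_s: 22.17
ee_pos: [0.603, -0.2271, 0.0262]
eef_rot: [3.14, 0.003, 1.517]
force: [0.6, -0.3, -0.2]
grip_width: 0.0559
```

```bash
python3 - <<'E'
from h import *
plan(.604,-.226,.014,87)
E
```

```text
t 22.17 pos [ 0.603  -0.2271  0.0262] yaw 86.92 rp [1.7991e+02 1.6000e-01] F [ 0.6 -0.3 -0.2] w 0.0559 rows 1
{"x":0.0012,"y":0.0009,"z":0.0122,"az":-0.08} ax/ay 0.09 0.16
```

Emit:
{"api": "step_arm", "payload": {"steps": [{"x": 0.001, "y": 0.001, "z": 0.008, "ax": 0, "ay": 0.1, "az": 0, "claw": 0.045}, {"x": 0, "y": 0, "z": 0.002, "ax": 0, "ay": 0, "az": 0, "claw": 0.045}]}}

```text
time_s: 22.33
ee_pos: [0.604, -0.2271, 0.0176]
eef_rot: [3.139, 0.001, 1.516]
force: [0.3, 0.0, -1.6]
grip_width: 0.0554
```

Emit:
{"api": "step_arm", "payload": {"steps": [{"x": 0, "y": 0, "z": 0.001, "ax": 0, "ay": 0, "az": 0, "claw": 0.045}]}}

```text
time_s: 22.42
ee_pos: [0.6042, -0.2275, 0.0173]
eef_rot: [3.138, 0.002, 1.515]
force: [0.3, 0.2, 0.2]
grip_width: 0.0557
```

Emit:
{"api": "step_arm", "payload": {"steps": [{"x": 0, "y": 0, "z": 0.003, "ax": 0, "ay": 0, "az": 0, "claw": 0.045}]}}

```text
time_s: 22.5
ee_pos: [0.6047, -0.2278, 0.0153]
eef_rot: [3.136, 0.002, 1.515]
force: [-0.1, -0.6, -1.5]
grip_width: 0.0557
```

Emit:
{"api": "step_arm", "payload": {"steps": [{"x": 0, "y": 0, "z": 0.001, "ax": 0, "ay": 0, "az": 0, "claw": 0.045}]}}

```text
time_s: 22.58
ee_pos: [0.6048, -0.228, 0.0145]
eef_rot: [3.136, 0.002, 1.515]
force: [-0.4, -1.2, 1.0]
grip_width: 0.0557
```

Emit:
{"api": "step_arm", "payload": {"steps": [{"x": 0, "y": 0, "z": 0, "ax": 0, "ay": 0, "az": 0, "claw": 0.085}, {"x": 0, "y": 0, "z": 0, "ax": 0, "ay": 0, "az": 0, "claw": 0.085}, {"x": 0, "y": 0, "z": 0, "ax": 0, "ay": 0, "az": 0, "claw": 0.085}, {"x": 0, "y": 0, "z": 0, "ax": 0, "ay": 0, "az": 0, "claw": 0.085}, {"x": 0, "y": 0, "z": 0, "ax": 0, "ay": 0, "az": 0, "claw": 0.085}]}}

```text
time_s: 23.0
ee_pos: [0.6056, -0.2283, 0.0161]
eef_rot: [3.133, 0.003, 1.515]
force: [-0.4, -0.8, -0.2]
grip_width: 0.0841
```

Emit:
{"api": "step_arm", "payload": {"steps": [{"x": 0, "y": 0, "z": -0.02, "ax": 0, "ay": 0, "az": 0, "claw": 0.085}, {"x": 0, "y": 0, "z": -0.03, "ax": 0, "ay": 0, "az": 0, "claw": 0.085}, {"x": 0, "y": 0, "z": -0.035, "ax": 0, "ay": 0, "az": 0, "claw": 0.085}, {"x": 0, "y": 0, "z": -0.015, "ax": 0, "ay": 0, "az": 0, "claw": 0.085}, {"x": 0, "y": 0, "z": 0, "ax": 0, "ay": 0, "az": 0, "claw": 0.085}]}}

```text
time_s: 23.42
ee_pos: [0.6038, -0.2274, 0.1185]
eef_rot: [3.137, 0.002, 1.515]
force: [-0.3, -0.5, -0.0]
grip_width: 0.0853
```

```bash
python3 - <<'E'
from h import *
o,p,d,P,hsv=look('w14')
[print(r) for r in rect('wrist',wood(hsv)&(d>0),.022,o)]
plan(.430,-.045,.12,85)
E
```

```text
(0.7052, -0.4497, 49, 6, -3.4, array([353., 377.]))
(0.407, -0.3589, 69, 12, 73.0, array([ 73., 323.]))
(0.7894, -0.3814, 73, 12, -79.2, array([435., 323.]))
(0.6058, -0.2292, 118, 55, 87.0, array([255., 191.]))
t 23.47 pos [ 0.6036 -0.2273  0.1172] yaw 86.82 rp [1.7979e+02 1.0000e-01] F [-0.5  0.1  0.1] w 0.0849 rows 7
{"x":0.0246,"y":-0.0262,"z":-0.0005,"az":0.26} ax/ay 0.03 0.01
{"x":0.0245,"y":-0.0263,"z":-0.0005,"az":0.26} 
{"x":0.0244,"y":-0.0264,"z":-0.0005,"az":0.26} 
{"x":0.0243,"y":-0.0265,"z":-0.0005,"az":0.26} 
{"x":0.0241,"y":-0.0267,"z":-0.0005,"az":0.26} 
{"x":0.024,"y":-0.0268,"z":-0.0004,"az":0.26} 
{"x":0.0239,"y":-0.0269,"z":-0.0004,"az":0.26}
```

View pics/w14.png

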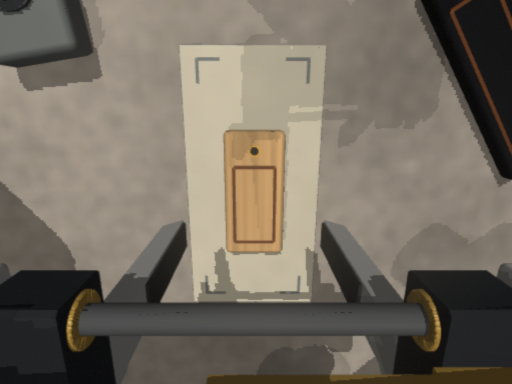

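Emit:
{"api": "step_arm", "payload": {"steps": [{"x": 0.025, "y": -0.026, "z": 0, "ax": 0, "ay": 0, "az": 0.3, "claw": 0}, {"x": 0.025, "y": -0.026, "z": 0, "ax": 0, "ay": 0, "az": 0.3, "claw": 0}, {"x": 0.024, "y": -0.026, "z": 0, "ax": 0, "ay": 0, "az": 0.3, "claw": 0}, {"x": 0.024, "y": -0.027, "z": 0, "ax": 0, "ay": 0, "az": 0.3, "claw": 0}, {"x": 0.024, "y": -0.027, "z": 0, "ax": 0, "ay": 0, "az": 0.3, "claw": 0}]}}

```text
time_s: 23.88
ee_pos: [0.4747, -0.0952, 0.1072]
eef_rot: [-3.137, -0.0, 1.483]
force: [1.1, -0.6, 1.3]
grip_width: 0.0552
```

Emit:
{"api": "step_arm", "payload": {"steps": [{"x": 0.024, "y": -0.026, "z": 0, "ax": 0, "ay": 0, "az": 0.3, "claw": 0}, {"x": 0.02, "y": -0.022, "z": 0.01, "ax": 0, "ay": 0, "az": 0.3, "claw": 0}, {"x": 0, "y": 0, "z": 0.01, "ax": 0, "ay": 0, "az": 0, "claw": 0}, {"x": 0, "y": 0, "z": 0, "ax": 0, "ay": 0, "az": 0, "claw": 0}, {"x": 0, "y": 0, "z": 0, "ax": 0, "ay": 0, "az": 0, "claw": 0}]}}

```text
time_s: 24.3
ee_pos: [0.4206, -0.0405, 0.0809]
eef_rot: [-3.128, -0.001, 1.476]
force: [0.3, 0.5, -0.2]
grip_width: 0.0217
```

```bash
python3 - <<'E'
from h import *
o,p,d,P,hsv=look('w15')
plan(.430,-.045,.058,85)
E
```

```text
t 24.35 pos [ 0.4208 -0.0407  0.0809] yaw 84.53 rp [-1.7919e+02 -8.0000e-02] F [ 0.2 -0.4  0.1] w 0.0177 rows 1
{"x":-0.0034,"y":0.0099,"z":0.0227,"az":-0.47} ax/ay -0.81 -0.08
```

View pics/w15.png

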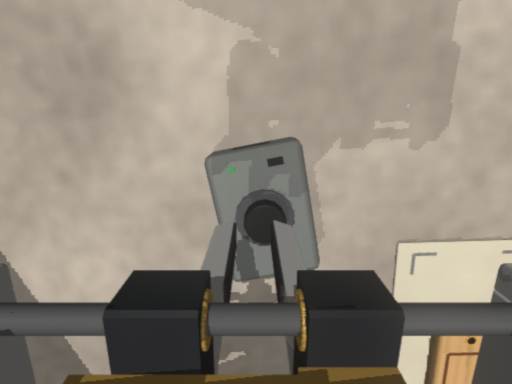

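Emit:
{"api": "step_arm", "payload": {"steps": [{"x": -0.003, "y": 0.009, "z": 0.002, "ax": -0.8, "ay": 0, "az": -0.3, "claw": 0}, {"x": 0, "y": 0, "z": 0.005, "ax": 0, "ay": 0, "az": 0, "claw": 0}, {"x": 0, "y": 0, "z": 0.006, "ax": 0, "ay": 0, "az": 0, "claw": 0}, {"x": 0, "y": 0, "z": 0.004, "ax": 0, "ay": 0, "az": 0, "claw": 0}]}}

```text
time_s: 24.68
ee_pos: [0.4324, -0.0468, 0.0629]
eef_rot: [3.138, -0.001, 1.479]
force: [0.5, -0.8, -0.9]
grip_width: 0.0008
```

```bash
python3 - <<'E'
from h import *
plan(.430,-.045,.055,85)
E
```

```text
t 24.68 pos [ 0.4324 -0.0468  0.0629] yaw 84.74 rp [ 1.7981e+02 -6.0000e-02] F [ 0.5 -0.8 -0.9] w 0.0008 rows 1
{"x":0.0015,"y":-0.0026,"z":0.0079,"az":-0.26} ax/ay 0.19 -0.06
```

Emit:
{"api": "step_arm", "payload": {"steps": [{"x": 0.001, "y": -0.003, "z": 0.006, "ax": 0.2, "ay": 0, "az": 0, "claw": 0}, {"x": 0, "y": 0, "z": 0.003, "ax": 0, "ay": 0, "az": 0, "claw": 0}, {"x": 0, "y": 0, "z": 0, "ax": 0, "ay": 0, "az": 0, "claw": 0}]}}

```text
time_s: 24.93
ee_pos: [0.4288, -0.0457, 0.0515]
eef_rot: [-3.139, -0.001, 1.478]
force: [1.0, -0.5, -0.4]
grip_width: 0.0004
```

Emit:
{"api": "step_arm", "payload": {"steps": [{"x": 0, "y": 0, "z": 0.003, "ax": 0, "ay": 0, "az": 0, "claw": 0}, {"x": 0, "y": 0, "z": 0.002, "ax": 0, "ay": 0, "az": 0, "claw": 0}]}}

```text
time_s: 25.1
ee_pos: [0.429, -0.0457, 0.0464]
eef_rot: [-3.139, -0.001, 1.478]
force: [-0.5, -0.4, 3.0]
grip_width: 0.0003
```

Emit:
{"api": "step_arm", "payload": {"steps": [{"x": 0, "y": 0, "z": 0.001, "ax": 0, "ay": 0, "az": 0, "claw": 0}]}}

```text
time_s: 25.18
ee_pos: [0.429, -0.0458, 0.0453]
eef_rot: [-3.139, -0.001, 1.478]
force: [-2.1, -0.2, 3.3]
grip_width: 0.0004
```

Emit:
{"api": "step_arm", "payload": {"steps": [{"x": 0, "y": 0, "z": 0.0005, "ax": 0, "ay": 0, "az": 0, "claw": 0}]}}

```text
time_s: 25.27
ee_pos: [0.4291, -0.0458, 0.045]
eef_rot: [-3.139, -0.001, 1.478]
force: [-5.3, 0.7, 10.5]
grip_width: 0.0005
```

Emit:
{"api": "step_arm", "payload": {"steps": [{"x": 0, "y": 0, "z": 0.0003, "ax": 0, "ay": 0, "az": 0, "claw": 0}, {"x": 0, "y": 0, "z": 0.0002, "ax": 0, "ay": 0, "az": 0, "claw": 0}]}}

```text
time_s: 25.43
ee_pos: [0.429, -0.0457, 0.0452]
eef_rot: [-3.139, -0.001, 1.478]
force: [-3.7, -0.1, 5.9]
grip_width: 0.0003
```

Emit:
{"api": "step_arm", "payload": {"steps": [{"x": 0, "y": 0, "z": 0.0002, "ax": 0, "ay": 0, "az": 0, "claw": 0}, {"x": 0, "y": 0, "z": 0.0002, "ax": 0, "ay": 0, "az": 0, "claw": 0}, {"x": 0, "y": 0, "z": 0.0002, "ax": 0, "ay": 0, "az": 0, "claw": 0}, {"x": 0, "y": 0, "z": 0.0002, "ax": 0, "ay": 0, "az": 0, "claw": 0}]}}

```text
time_s: 25.77
ee_pos: [0.429, -0.0457, 0.0452]
eef_rot: [-3.14, -0.001, 1.479]
force: [-2.8, 0.1, 7.3]
grip_width: 0.0008
```

Emit:
{"api": "step_arm", "payload": {"steps": [{"x": 0, "y": 0, "z": 0.0002, "ax": 0, "ay": 0, "az": 0, "claw": 0}, {"x": 0, "y": 0, "z": 0.0002, "ax": 0, "ay": 0, "az": 0, "claw": 0}, {"x": 0, "y": 0, "z": 0.0002, "ax": 0, "ay": 0, "az": 0, "claw": 0}, {"x": 0, "y": 0, "z": 0.0002, "ax": 0, "ay": 0, "az": 0, "claw": 0}]}}

```text
time_s: 26.1
ee_pos: [0.4291, -0.0457, 0.0452]
eef_rot: [-3.14, -0.001, 1.479]
force: [-3.7, 0.7, 6.3]
grip_width: 0.0003
```

Emit:
{"api": "step_arm", "payload": {"steps": [{"x": 0, "y": 0, "z": 0.0002, "ax": 0, "ay": 0, "az": 0, "claw": 0}, {"x": 0, "y": 0, "z": 0.0002, "ax": 0, "ay": 0, "az": 0, "claw": 0}, {"x": 0, "y": 0, "z": 0.0002, "ax": 0, "ay": 0, "az": 0, "claw": 0}]}}

```text
time_s: 26.35
ee_pos: [0.4291, -0.0458, 0.0452]
eef_rot: [-3.14, -0.001, 1.479]
force: [-3.2, 0.8, 7.8]
grip_width: 0.0003
```

```bash
python3 - <<'E'
from h import *
p,d=vision.camera('scene'); cv2.imwrite('pics/s2.png',p[:,:,::-1])
hsv=cv2.cvtColor(p,cv2.COLOR_RGB2HSV);P=pts('scene',d)
w=(hsv[...,1]>90)&(hsv[...,0]>8)&(hsv[...,0]<25)&(hsv[...,2]>120)&(abs(P[...,2])<.2)&(P[...,0]<.85)
[print(r) for r in rect('scene',w,.022)]
plan(.43,-.045,.045,85)
E
```

```text
(0.3699, 0.8093, 148, 9, 0.0, array([440., 359.]))
(0.4153, 0.3551, 211, 59, -87.5, array([330., 252.]))
(0.6066, -0.2192, 121, 54, 87.3, array([198., 167.]))
t 26.4 pos [ 0.4291 -0.0458  0.0452] yaw 84.73 rp [-1.799e+02 -3.000e-02] F [-2.6 -0.1  6.8] w 0.0008 rows 1
{"x":0.0008,"y":0.0008,"z":0.0002,"az":-0.27} ax/ay -0.10 -0.03
```

Short board confirmed still on the sheet (scene y bias ~+8 mm). Press fully.

Emit:
{"api": "step_arm", "payload": {"steps": [{"x": 0, "y": 0, "z": 0.002, "ax": 0, "ay": 0, "az": 0, "claw": 0}, {"x": 0, "y": 0, "z": 0.002, "ax": 0, "ay": 0, "az": 0, "claw": 0}, {"x": 0, "y": 0, "z": 0.002, "ax": 0, "ay": 0, "az": 0, "claw": 0}, {"x": 0, "y": 0, "z": 0.0015, "ax": 0, "ay": 0, "az": 0, "claw": 0}]}}

```text
time_s: 26.73
ee_pos: [0.4293, -0.0458, 0.0395]
eef_rot: [-3.14, -0.0, 1.479]
force: [-10.0, 0.9, 29.0]
grip_width: 0.0005
```

Emit:
{"api": "step_arm", "payload": {"steps": [{"x": 0, "y": 0, "z": 0.0003, "ax": 0, "ay": 0, "az": 0, "claw": 0}]}}

```text
time_s: 26.82
ee_pos: [0.4292, -0.0458, 0.0399]
eef_rot: [-3.14, -0.0, 1.479]
force: [-7.9, 0.9, 16.5]
grip_width: 0.0005
```

Emit:
{"api": "step_arm", "payload": {"steps": [{"x": 0, "y": 0, "z": -0.01, "ax": 0, "ay": 0, "az": 0, "claw": 0}, {"x": 0, "y": 0, "z": -0.03, "ax": 0, "ay": 0, "az": 0, "claw": 0}, {"x": 0, "y": 0, "z": -0.04, "ax": 0, "ay": 0, "az": 0, "claw": 0.094}, {"x": 0, "y": 0, "z": -0.02, "ax": 0, "ay": 0, "az": 0, "claw": 0.094}]}}

```text
time_s: 27.15
ee_pos: [0.4276, -0.0454, 0.14]
eef_rot: [-3.133, -0.001, 1.479]
force: [-0.5, -0.3, 0.5]
grip_width: 0.0105
```

```bash
python3 - <<'E'
from h import *
plan(.605,-.23,.1,87)
E
```

```text
t 27.15 pos [ 0.4276 -0.0454  0.14  ] yaw 84.75 rp [-1.7951e+02 -7.0000e-02] F [-0.5 -0.3  0.5] w 0.0105 rows 7
{"x":-0.0239,"y":0.0277,"z":0.0054,"az":-0.32} ax/ay -0.07 -0.01
{"x":-0.0241,"y":0.0276,"z":0.0055,"az":-0.32} 
{"x":-0.0243,"y":0.0274,"z":0.0055,"az":-0.32} 
{"x":-0.0244,"y":0.0273,"z":0.0056,"az":-0.32} 
{"x":-0.0246,"y":0.0271,"z":0.0056,"az":-0.32} 
{"x":-0.0247,"y":0.027,"z":0.0056,"az":-0.32} 
{"x":-0.0249,"y":0.0268,"z":0.0057,"az":-0.32}
```

Emit:
{"api": "step_arm", "payload": {"steps": [{"x": -0.024, "y": 0.028, "z": 0, "ax": 0, "ay": 0, "az": -0.3, "claw": 0.094}, {"x": -0.024, "y": 0.028, "z": 0, "ax": 0, "ay": 0, "az": -0.3, "claw": 0.094}, {"x": -0.024, "y": 0.028, "z": 0, "ax": 0, "ay": 0, "az": -0.3, "claw": 0.094}, {"x": -0.024, "y": 0.027, "z": 0.005, "ax": 0, "ay": 0, "az": -0.3, "claw": 0.094}, {"x": -0.024, "y": 0.027, "z": 0.005, "ax": 0, "ay": 0, "az": -0.3, "claw": 0.094}]}}

```text
time_s: 27.57
ee_pos: [0.5611, -0.1781, 0.1378]
eef_rot: [3.135, 0.001, 1.512]
force: [0.7, 0.5, 0.4]
grip_width: 0.0435
```

Emit:
{"api": "step_arm", "payload": {"steps": [{"x": -0.024, "y": 0.026, "z": 0.005, "ax": 0, "ay": 0, "az": -0.3, "claw": 0.094}, {"x": -0.022, "y": 0.018, "z": 0.005, "ax": 0, "ay": 0, "az": -0.3, "claw": 0.094}, {"x": 0, "y": 0, "z": 0, "ax": 0, "ay": 0, "az": 0, "claw": 0.094}, {"x": 0, "y": 0, "z": 0, "ax": 0, "ay": 0, "az": 0, "claw": 0.094}, {"x": 0, "y": 0, "z": 0, "ax": 0, "ay": 0, "az": 0, "claw": 0.094}]}}

```text
time_s: 27.98
ee_pos: [0.6061, -0.2335, 0.1227]
eef_rot: [3.138, 0.0, 1.52]
force: [0.0, 1.3, -0.4]
grip_width: 0.0772
```

```bash
python3 - <<'E'
from h import *
o,p,d,P,hsv=look('w16')
[print(r) for r in rect('wrist',wood(hsv)&(d>0),.022,o)]
plan(.6055,-.229,.04,87)
E
```

```text
(0.7332, -0.4599, 42, 7, -3.2, array([373., 378.]))
(0.823, -0.4577, 74, 7, -3.1, array([453., 371.]))
(0.7766, -0.3891, 73, 11, -80.6, array([419., 324.]))
(0.4247, -0.3695, 72, 12, 74.9, array([ 90., 323.]))
(0.6058, -0.2297, 117, 55, 87.0, array([252., 184.]))
t 28.03 pos [ 0.606  -0.2331  0.1229] yaw 87.09 rp [1.7977e+02 1.0000e-02] F [-0.   0.1 -0.7] w 0.0814 rows 3
{"x":0.0014,"y":-0.0004,"z":0.0276,"az":0.03} ax/ay 0.08 0.00
{"x":0.0014,"y":-0.0003,"z":0.0276,"az":0.03} 
{"x":0.0014,"y":-0.0003,"z":0.0276,"az":0.03}
```

Emit:
{"api": "step_arm", "payload": {"steps": [{"x": 0.002, "y": 0, "z": 0.03, "ax": 0.1, "ay": 0, "az": 0, "claw": 0.085}, {"x": 0.001, "y": 0, "z": 0.035, "ax": 0.1, "ay": 0, "az": 0, "claw": 0.085}, {"x": 0, "y": 0, "z": 0.015, "ax": 0, "ay": 0, "az": 0, "claw": 0.085}, {"x": 0, "y": 0, "z": 0, "ax": 0, "ay": 0, "az": 0, "claw": 0.085}]}}

```text
time_s: 28.37
ee_pos: [0.6068, -0.2271, 0.0448]
eef_rot: [3.135, 0.002, 1.523]
force: [0.5, -0.6, -0.2]
grip_width: 0.0854
```

```bash
python3 - <<'E'
from h import *
plan(.6055,-.229,.010,87)
E
```

```text
t 28.37 pos [ 0.6068 -0.2271  0.0448] yaw 87.24 rp [1.796e+02 1.300e-01] F [ 0.5 -0.6 -0.2] w 0.0854 rows 1
{"x":-0.0019,"y":-0.0014,"z":0.0348,"az":0.24} ax/ay 0.40 0.13
```

Emit:
{"api": "step_arm", "payload": {"steps": [{"x": -0.002, "y": -0.001, "z": 0.02, "ax": 0.4, "ay": 0, "az": 0.2, "claw": 0.085}, {"x": 0, "y": 0, "z": 0.012, "ax": 0, "ay": 0, "az": 0, "claw": 0.085}, {"x": 0, "y": 0, "z": 0.003, "ax": 0, "ay": 0, "az": 0, "claw": 0.085}, {"x": 0, "y": 0, "z": 0, "ax": 0, "ay": 0, "az": 0, "claw": 0.085}]}}

```text
time_s: 28.7
ee_pos: [0.6066, -0.2271, 0.0132]
eef_rot: [3.138, 0.004, 1.522]
force: [0.8, -0.9, -0.1]
grip_width: 0.0849
```

```bash
python3 - <<'E'
from h import *
plan(.6055,-.229,.010,87)
E
```

```text
t 28.7 pos [ 0.6066 -0.2271  0.0132] yaw 87.18 rp [179.78   0.2 ] F [ 0.8 -0.9 -0.1] w 0.0849 rows 1
{"x":-0.002,"y":-0.001,"z":0.0032,"az":0.18} ax/ay 0.22 0.20
```

Emit:
{"api": "step_arm", "payload": {"steps": [{"x": -0.002, "y": -0.001, "z": 0.004, "ax": 0.2, "ay": 0.2, "az": 0.2, "claw": 0.07}, {"x": 0, "y": 0, "z": 0.001, "ax": 0, "ay": 0, "az": 0, "claw": 0.045}, {"x": 0, "y": 0, "z": 0, "ax": 0, "ay": 0, "az": 0, "claw": 0.045}, {"x": 0, "y": 0, "z": 0, "ax": 0, "ay": 0, "az": 0, "claw": 0.045}, {"x": 0, "y": 0, "z": 0, "ax": 0, "ay": 0, "az": 0, "claw": 0.045}]}}

```text
time_s: 29.12
ee_pos: [0.6072, -0.2296, 0.0125]
eef_rot: [3.136, 0.002, 1.518]
force: [-0.1, -0.1, -1.0]
grip_width: 0.0557
```

Emit:
{"api": "step_arm", "payload": {"steps": [{"x": 0, "y": 0, "z": 0, "ax": 0, "ay": 0, "az": 0, "claw": 0.045}, {"x": 0, "y": 0, "z": 0, "ax": 0, "ay": 0, "az": 0, "claw": 0.045}]}}

```text
time_s: 29.28
ee_pos: [0.6073, -0.2297, 0.0129]
eef_rot: [3.136, 0.002, 1.518]
force: [0.1, -0.5, -0.5]
grip_width: 0.0559
```

```bash
python3 - <<'E'
from h import *
o,p,d,P,hsv=look('w17')
r=rect('wrist',wood(hsv)&(d>0),.022,o)[-1]; print(r)
a=np.radians(r[4]); T=T_of(o)
c=np.array([r[0],r[1]])+np.array([np.cos(a),np.sin(a)])*(r[2]/2000-.06)
print('centre',c,'offset in tool',(T[:3,:3].T@np.r_[c-T[:2,3],0]).round(4))
plan(.6055,-.229,.16,87)
E
```

```text
(0.6084, -0.2211, 103, 55, 87.1, array([252., 227.]))
centre [ 0.60796996 -0.22958911] offset in tool [0.0002 0.0007 0.    ]
t 29.33 pos [ 0.6073 -0.2297  0.0129] yaw 86.98 rp [1.7965e+02 1.0000e-01] F [-0.2  0.1 -1. ] w 0.0561 rows 4
{"x":0.0001,"y":-0.0002,"z":-0.0368,"az":-0} ax/ay 0.09 0.03
{"x":0.0001,"y":-0.0003,"z":-0.0368,"az":-0} 
{"x":0.0001,"y":-0.0004,"z":-0.0368,"az":-0} 
{"x":0.0001,"y":-0.0004,"z":-0.0368,"az":-0}
```

Emit:
{"api": "step_arm", "payload": {"steps": [{"x": 0, "y": 0, "z": -0.02, "ax": 0, "ay": 0, "az": 0, "claw": 0.045}, {"x": 0, "y": 0, "z": -0.038, "ax": 0, "ay": 0, "az": 0, "claw": 0.045}, {"x": 0, "y": 0, "z": -0.038, "ax": 0, "ay": 0, "az": 0, "claw": 0.045}, {"x": 0, "y": 0, "z": -0.038, "ax": 0, "ay": 0, "az": 0, "claw": 0.045}, {"x": 0, "y": 0, "z": -0.035, "ax": 0, "ay": 0, "az": 0, "claw": 0.045}]}}

```text
time_s: 29.75
ee_pos: [0.6026, -0.2278, 0.1782]
eef_rot: [-3.131, -0.005, 1.518]
force: [0.8, -1.0, -0.8]
grip_width: 0.0556
```

Emit:
{"api": "step_arm", "payload": {"steps": [{"x": 0.035, "y": -0.012, "z": -0.004, "ax": 0, "ay": 0, "az": -0.3, "claw": 0.045}, {"x": 0.035, "y": -0.012, "z": -0.004, "ax": 0, "ay": 0, "az": -0.3, "claw": 0.045}, {"x": 0.035, "y": -0.012, "z": -0.002, "ax": 0, "ay": 0, "az": -0.3, "claw": 0.045}, {"x": 0.035, "y": -0.012, "z": -0.002, "ax": 0, "ay": 0, "az": -0.3, "claw": 0.045}, {"x": 0.035, "y": -0.011, "z": -0.002, "ax": 0, "ay": 0, "az": -0.3, "claw": 0.045}]}}

```text
time_s: 30.17
ee_pos: [0.5523, -0.0513, 0.2028]
eef_rot: [3.137, 0.001, 1.537]
force: [0.3, -0.0, -0.3]
grip_width: 0.0559
```

Emit:
{"api": "step_arm", "payload": {"steps": [{"x": 0.035, "y": -0.011, "z": 0, "ax": 0, "ay": 0, "az": -0.3, "claw": 0.045}, {"x": 0.035, "y": -0.011, "z": 0, "ax": 0, "ay": 0, "az": -0.3, "claw": 0.045}, {"x": 0.035, "y": -0.011, "z": 0, "ax": 0, "ay": 0, "az": -0.3, "claw": 0.045}, {"x": 0.035, "y": -0.01, "z": 0, "ax": 0, "ay": 0, "az": -0.3, "claw": 0.045}, {"x": 0.035, "y": -0.01, "z": 0, "ax": 0, "ay": 0, "az": -0.3, "claw": 0.045}]}}

```text
time_s: 30.58
ee_pos: [0.4992, 0.1328, 0.204]
eef_rot: [3.134, 0.0, 1.563]
force: [0.3, 0.2, -0.6]
grip_width: 0.0556
```

```bash
python3 - <<'E'
from h import *
plan(.443,.33,.19,91.5)
E
```

```text
t 30.58 pos [0.4992 0.1328 0.204 ] yaw 89.55 rp [1.7959e+02 2.0000e-02] F [ 0.3  0.2 -0.6] w 0.0556 rows 6
{"x":0.0328,"y":-0.0096,"z":0.0022,"az":-0.32} ax/ay 0.07 0.01
{"x":0.0328,"y":-0.0095,"z":0.0023,"az":-0.32} 
{"x":0.0329,"y":-0.0093,"z":0.0023,"az":-0.32} 
{"x":0.033,"y":-0.0091,"z":0.0023,"az":-0.32} 
{"x":0.033,"y":-0.0089,"z":0.0023,"az":-0.32} 
{"x":0.0331,"y":-0.0087,"z":0.0023,"az":-0.32}
```

Emit:
{"api": "step_arm", "payload": {"steps": [{"x": 0.035, "y": -0.009, "z": 0.002, "ax": 0.1, "ay": 0, "az": -0.3, "claw": 0.045}, {"x": 0.035, "y": -0.009, "z": 0.002, "ax": 0.1, "ay": 0, "az": -0.3, "claw": 0.045}, {"x": 0.035, "y": -0.009, "z": 0.002, "ax": 0.1, "ay": 0, "az": -0.3, "claw": 0.045}, {"x": 0.035, "y": -0.009, "z": 0.002, "ax": 0.1, "ay": 0, "az": -0.3, "claw": 0.045}, {"x": 0.033, "y": -0.009, "z": 0.002, "ax": 0, "ay": 0, "az": -0.3, "claw": 0.045}]}}

```text
time_s: 31.0
ee_pos: [0.4495, 0.3144, 0.1949]
eef_rot: [3.139, -0.0, 1.591]
force: [0.4, 0.2, -0.4]
grip_width: 0.0557
```

Emit:
{"api": "step_arm", "payload": {"steps": [{"x": 0.03, "y": -0.004, "z": 0, "ax": 0, "ay": 0, "az": -0.3, "claw": 0.045}, {"x": 0.01, "y": 0, "z": 0.01, "ax": 0, "ay": 0, "az": 0, "claw": 0.045}, {"x": 0, "y": 0, "z": 0.01, "ax": 0, "ay": 0, "az": 0, "claw": 0.045}, {"x": 0, "y": 0, "z": 0, "ax": 0, "ay": 0, "az": 0, "claw": 0.045}, {"x": 0, "y": 0, "z": 0, "ax": 0, "ay": 0, "az": 0, "claw": 0.045}]}}

```text
time_s: 31.42
ee_pos: [0.4412, 0.3602, 0.1722]
eef_rot: [3.141, 0.0, 1.603]
force: [-0.8, -0.1, 0.1]
grip_width: 0.0553
```

```bash
python3 - <<'E'
from h import *
o,p,d,P,hsv=look('w18')
plan(.444,.368,.125,91.8)
E
```

```text
t 31.47 pos [0.4412 0.3598 0.1721] yaw 91.81 rp [1.7996e+02 2.0000e-02] F [ 0.3  0.8 -1.2] w 0.0559 rows 2
{"x":0.0041,"y":0.0015,"z":0.0236,"az":0} ax/ay 0.02 0.01
{"x":0.0041,"y":0.0015,"z":0.0236,"az":0}
```

View pics/w18.png

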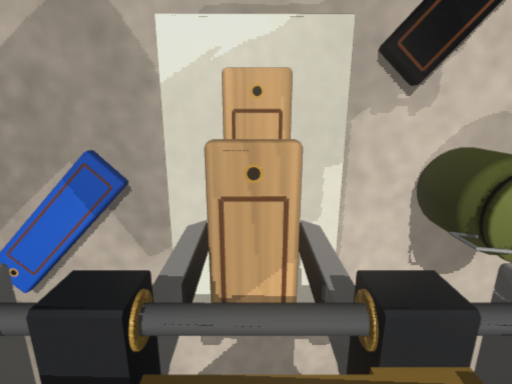

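```bash
python3 - <<'E'
from h import *
z=np.load('w18.npz');T=z['T']
o=dict(ee_pos=T[:3,3],eef_rot=R.from_matrix(T[:3,:3]).as_euler('xyz'))
Q=plane('wrist',[[222.5,67.5],[292,68]],.098,o)[:,:2];m=Q.mean(0);u=np.array([np.cos(np.radians(91.9)),np.sin(np.radians(91.9))]);print(Q.round(4),'long centre',m-.1*u)
zb=T[2,3]-.009+.018
Q=plane('wrist',[[206,141],[301,141]],zb,o)[:,:2];m=Q.mean(0);c=m-.06*u;print('short centre',c,'rel tcp',c-T[:2,3])
E
```

```text
[[0.414  0.4665]
 [0.4677 0.4679]] long centre [0.44414959 0.36724312]
short centre [0.44129294 0.35971124] rel tcp [ 0.00012942 -0.00046696]
```

Long centre ≈ (0.444, 0.3675). Lower TCP there.

Emit:
{"api": "step_arm", "payload": {"steps": [{"x": 0.008, "y": 0.003, "z": 0.02, "ax": 0, "ay": 0, "az": 0, "claw": 0.045}, {"x": 0, "y": 0, "z": 0.02, "ax": 0, "ay": 0, "az": 0, "claw": 0.045}, {"x": 0, "y": 0, "z": 0, "ax": 0, "ay": 0, "az": 0, "claw": 0.045}, {"x": 0, "y": 0, "z": 0, "ax": 0, "ay": 0, "az": 0, "claw": 0.045}]}}

```text
time_s: 31.8
ee_pos: [0.4471, 0.3639, 0.1337]
eef_rot: [3.138, -0.001, 1.596]
force: [-0.1, 0.1, -0.1]
grip_width: 0.0553
```

```bash
python3 - <<'E'
from h import *
plan(.444,.368,.108,91.8)
E
```

```text
t 31.8 pos [0.4471 0.3639 0.1337] yaw 91.45 rp [ 1.7979e+02 -6.0000e-02] F [-0.1  0.1 -0.1] w 0.0553 rows 1
{"x":0.0041,"y":-0.0031,"z":0.0256,"az":-0.35} ax/ay 0.21 -0.06
```

Emit:
{"api": "step_arm", "payload": {"steps": [{"x": 0.004, "y": -0.003, "z": 0.012, "ax": 0.2, "ay": 0, "az": -0.3, "claw": 0.045}, {"x": 0.001, "y": -0.001, "z": 0.006, "ax": 0.1, "ay": 0, "az": 0, "claw": 0.045}, {"x": 0, "y": 0, "z": 0, "ax": 0, "ay": 0, "az": 0, "claw": 0.045}]}}

```text
time_s: 32.05
ee_pos: [0.4441, 0.3681, 0.117]
eef_rot: [3.141, -0.003, 1.599]
force: [0.2, 0.3, -0.6]
grip_width: 0.0558
```

```bash
python3 - <<'E'
from h import *
plan(.444,.368,.107,91.8)
E
```

```text
t 32.05 pos [0.4441 0.3681 0.117 ] yaw 91.64 rp [ 1.7996e+02 -1.6000e-01] F [ 0.2  0.3 -0.6] w 0.0558 rows 1
{"x":-0.0002,"y":-0.0001,"z":0.01,"az":-0.16} ax/ay 0.04 -0.16
```

Emit:
{"api": "step_arm", "payload": {"steps": [{"x": 0, "y": 0, "z": 0.005, "ax": 0, "ay": -0.1, "az": -0.2, "claw": 0.045}, {"x": 0, "y": 0, "z": 0.002, "ax": 0, "ay": 0, "az": 0, "claw": 0.045}]}}

```text
time_s: 32.22
ee_pos: [0.4444, 0.3683, 0.1104]
eef_rot: [3.14, -0.002, 1.603]
force: [0.8, -0.2, -0.6]
grip_width: 0.0555
```

Emit:
{"api": "step_arm", "payload": {"steps": [{"x": 0, "y": 0, "z": 0.001, "ax": 0, "ay": 0, "az": 0, "claw": 0.045}]}}

```text
time_s: 32.3
ee_pos: [0.4444, 0.3684, 0.1093]
eef_rot: [3.14, -0.002, 1.604]
force: [-0.6, -0.3, -0.8]
grip_width: 0.0557
```

Emit:
{"api": "step_arm", "payload": {"steps": [{"x": 0, "y": 0, "z": 0.001, "ax": 0, "ay": 0, "az": 0, "claw": 0.045}]}}

```text
time_s: 32.38
ee_pos: [0.4444, 0.3684, 0.1083]
eef_rot: [3.14, -0.002, 1.604]
force: [0.2, 0.8, -0.9]
grip_width: 0.0556
```

Emit:
{"api": "step_arm", "payload": {"steps": [{"x": 0, "y": 0, "z": 0.001, "ax": 0, "ay": 0, "az": 0, "claw": 0.045}]}}

```text
time_s: 32.47
ee_pos: [0.4445, 0.3685, 0.1073]
eef_rot: [3.139, -0.002, 1.604]
force: [-0.5, -0.0, -0.4]
grip_width: 0.0555
```

Emit:
{"api": "step_arm", "payload": {"steps": [{"x": 0, "y": 0, "z": 0.0008, "ax": 0, "ay": 0, "az": 0, "claw": 0.045}]}}

```text
time_s: 32.55
ee_pos: [0.4445, 0.3686, 0.1066]
eef_rot: [3.139, -0.002, 1.604]
force: [-0.7, -0.5, -0.1]
grip_width: 0.0555
```

Emit:
{"api": "step_arm", "payload": {"steps": [{"x": 0, "y": 0, "z": 0.0008, "ax": 0, "ay": 0, "az": 0, "claw": 0.045}]}}

```text
time_s: 32.63
ee_pos: [0.4446, 0.3686, 0.1064]
eef_rot: [3.139, -0.002, 1.604]
force: [-4.8, -3.5, 12.2]
grip_width: 0.0562
```

Contact. Release and rise.

Emit:
{"api": "step_arm", "payload": {"steps": [{"x": 0, "y": 0, "z": -0.0003, "ax": 0, "ay": 0, "az": 0, "claw": 0.045}, {"x": 0, "y": 0, "z": 0, "ax": 0, "ay": 0, "az": 0, "claw": 0.085}, {"x": 0, "y": 0, "z": 0, "ax": 0, "ay": 0, "az": 0, "claw": 0.085}, {"x": 0, "y": 0, "z": 0, "ax": 0, "ay": 0, "az": 0, "claw": 0.085}, {"x": 0, "y": 0, "z": 0, "ax": 0, "ay": 0, "az": 0, "claw": 0.085}]}}

```text
time_s: 33.05
ee_pos: [0.4449, 0.3689, 0.1073]
eef_rot: [3.138, -0.003, 1.604]
force: [-1.1, 0.4, 0.3]
grip_width: 0.0787
```

Emit:
{"api": "step_arm", "payload": {"steps": [{"x": 0, "y": 0, "z": -0.02, "ax": 0, "ay": 0, "az": 0, "claw": 0.085}, {"x": 0, "y": 0, "z": -0.03, "ax": 0, "ay": 0, "az": 0, "claw": 0.085}, {"x": 0, "y": 0, "z": -0.035, "ax": 0, "ay": 0, "az": 0, "claw": 0.085}, {"x": 0, "y": 0, "z": -0.02, "ax": 0, "ay": 0, "az": 0, "claw": 0.085}, {"x": 0, "y": 0, "z": 0, "ax": 0, "ay": 0, "az": 0, "claw": 0.085}]}}

```text
time_s: 33.47
ee_pos: [0.4436, 0.3679, 0.2147]
eef_rot: [-3.141, -0.0, 1.604]
force: [0.6, -1.5, -0.3]
grip_width: 0.085
```

Emit:
{"api": "step_arm", "payload": {"steps": [{"x": 0, "y": 0, "z": 0, "ax": 0, "ay": 0, "az": 0, "claw": 0.085}, {"x": 0, "y": 0, "z": 0, "ax": 0, "ay": 0, "az": 0, "claw": 0.085}, {"x": 0, "y": 0, "z": 0, "ax": 0, "ay": 0, "az": 0, "claw": 0.085}]}}

```text
time_s: 33.72
ee_pos: [0.4435, 0.3677, 0.2133]
eef_rot: [-3.141, -0.0, 1.604]
force: [0.1, -0.6, -0.4]
grip_width: 0.085
```

```bash
python3 - <<'E'
from h import *
o,p,d,P,hsv=look('w19')
print(o['ee_pos'])
m=wood(hsv)&(d>0)
h=P[...,2]
print('all at .098');[print(r) for r in rect('wrist',m,.098,o) if r[2]>110]
print('short');[print(r) for r in rect('wrist',m&(h>.107)&(h<.13),.116,o) if r[2]>60]
p2,_=vision.camera('scene'); cv2.imwrite('pics/s3.png',p2[:,:,::-1])
E
```

```text
[0.44348222 0.36774122 0.2133441 ]
all at .098
(0.6954, 0.1471, 129, 19, -1.0, array([456., 376.]))
(0.4458, 0.3688, 196, 57, -88.0, array([255., 178.]))
short
(0.4456, 0.3691, 117, 54, -88.0, array([256., 188.]))
```

View pics/w19.png

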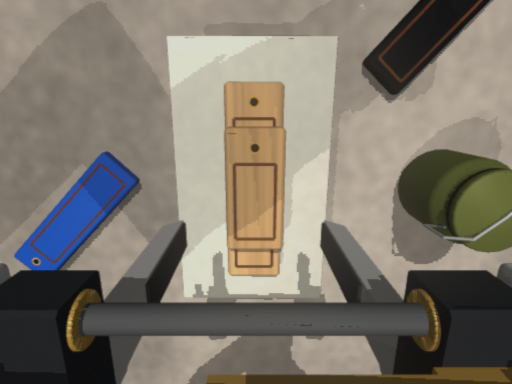

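View pics/s3.png

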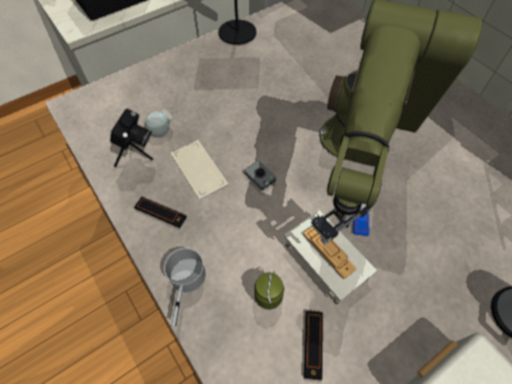

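```bash
python3 - <<'E'
from h import *
p2,d=vision.camera('top'); cv2.imwrite('pics/t3.png',p2[:,:,::-1])
P=pts('top',d); print(P[210,53].round(3))
E
```

```text
[0.416 0.786 0.136]
```

View pics/t3.png

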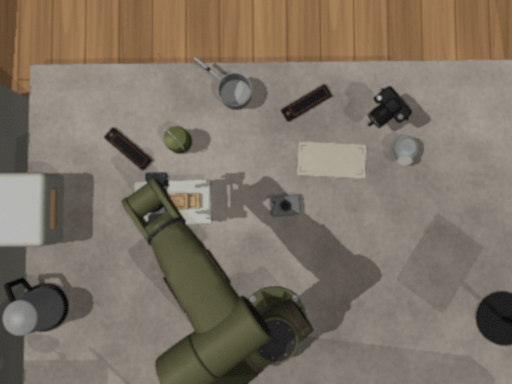

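```bash
python3 - <<'E'
from station import ticket
print(ticket.hand_in())
E
```

```text
the job is handed in; nothing more can be done
None
```

Both boards in this run were photographed, longest first, and piled on the shelf, and the job is handed in; hand-in reports no verdict. Only the long and short boards were there. I saw no middle board in the first or last scene and overhead pictures.

- **Photos:** each board lay squarely on the sheet, within about 5 mm and 1° by the wrist camera. For each, the button was held at the halfway stop for over 1 s with the tool at z = 0.045 m. It was then pressed fully down to z ≈ 0.0395 m (29 N or less) and let up.
- **Pile:** the last wrist picture puts the long board at (0.4458, 0.3688) m and the short one on it at (0.4456, 0.3691) m, both at -88.0°. That is about 3 mm from the shelf centre, which I measured at (0.443, 0.368) m.
- **End state:** the gripper was open and clear above the pile, and the jar and salt pig looked unmoved. I did not measure the button's return, only saw the tool lift off it.
- **Corrections and disagreements:**
  - My first grip of the long board on the sheet was too high, so I opened and regripped lower before lifting.
  - The scene and overhead cameras disagreed with each other by up to 15 mm. I used the wrist camera for positions, apart from the shelf lengthwise, where I first set the target from those cameras and the wrist camera later agreed.

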